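Mix the settled pots on the touch mixer

ROBOT

A 7-joint arm with a two-finger parallel gripper is mounted at the origin on a cart in front of the work surface, level with it; the furniture and walls round the work are solid. World frame = base frame: x ahead of the robot, y to its left, z up, the work surface at z = 0. Lengths are in m, angles in rad, forces in N, time in s.
With the tool pointing down it reaches from about 0.4 to 0.85 m from the base axis. Payload 10.4 kg.
Tool frame: the origin (TCP) lies midway between the tips of the shut fingers; the grasp point (between the pads) lies 19 mm behind it (r.grasp_offset is the distance from the TCP to the grasp point, in m); z points along the fingers, y is the line along which they close (so a half turn about z gives the same grasp; the last joint's range is limited). The gripper opens to 87 mm and grips with 3 to 60 N. Pads are 19 mm wide; open, the fingers measure 117 mm over their backs; the gripper's body (75 mm by 190 mm) begins 51 mm behind the grasp point.
Start: joints at [-1.278, 0.332, -0.065, 1.46, 0.022, 1.35, -0.088], TCP at [0.194, 0.594, 0.223] pointing down, gripper open.
Joint ranges: [-2.6, 2.6], [-0.5, 2.12], [-1.47, 1.34], [0.16, 2.42], [-1.27, 4.41], [0.06, 2.06], [-2.6, 2.6]. Speed limits (rad/s): [2.22, 2.22, 2.79, 2.79, 3.14, 3.14, 3.14].

INTERFACE

Orientations are given as a unit quaternion [x, y, z, w].
In Python, from bench import r gives the robot as it stands.
- The arm moves only by the tool drive_tool, never from a script. Its argument "moves" is a list that holds one entry, the list of rows, each a list of 7 numbers: the shift along the tool's x, y, z in m, then the turn, a rotation vector about the tool's x, y, z in rad, then the opening, from 0 (shut) to 1 (fully open). In form: [[[tx, ty, tz, ax, ay, az, jaw], ...]]. A call has 1 to 10 rows; each row shifts and turns the commanded pose from where the row before left it, along the tool's axes as they then stand; what a row does not reach is not made up. A row lasts 1/10 s, in which the tool goes at most 50 mm and 8.59 degrees, less where a joint would pass 70% of its speed; a pose out of reach is approached as far as the arm can. A call is refused whole if a number of a shift passes 0.05 or a number of a turn 0.15, either way. A call with a gripper value outside its range is refused whole. The fingers move at their own pace and stop on an object; "squeeze" is the grip in N (left out, the last holds). Time passes only in rows, so rows that do not move let the fingers close. It gives the time, the measured TCP pose, the force, the opening and the grip force at its end, in the units of the state.
- r.read_state(): the state, without advancing time (a new reading comes with each control period).
- r.camera(name): name is "scene" or "top" or "wrist"; returns the picture (384x512x3 uint8, red, green, blue); there is no depth.
- r.camera_info(name): a dict with "mtx" (3x3 intrinsics, pixels), "rvec" (rotation vector, rad) and "tvec" (3), from world to camera coordinates, as OpenCV has them; the wrist camera has in their place "T_tool_cam" (4x4, takes a point from camera to tool coordinates, whose origin is the TCP and whose axes are the flange's). Camera axes: x right, y down, z forward; pixel columns grow to the right and rows downward; lengths in m; the calibration is good to about 2 mm. A picture is of the moment at which its call begins: read the wrist's pose just before it. camera_info takes no time and is no camera call.
- r.close_job(): hands the job in; it is judged then, once.
Trained networks look in the newest picture that a camera, given by its name, has taken for a name from the list of things; names that differ only in an ending like _2 or _b are one class to them, and where a whole thing is asked for, a point or a joint stands for the part that bears it (a point fixed in the world has none). Each returns a list of dicts, best first, with "conf" (0 to 1); they miss things now and then, are a little off and sometimes report something else, mostly with a low value. They report only what shows in the picture. A call takes as long as a camera call. They do not tell look-alikes from the thing itself.
- r.find_in(camera, query): "bbox" ([left, top, right, bottom] in pixels, round what is visible of it).
- r.place_of(camera, query): "at" ([column, row] in pixels: a listed point, or the origin of a listed thing).
The state is a dict: "time": time; "joint_positions": joint angles; "joint_vel": joint speeds; "joint_torque": joint torques, N m; "ee_pos": TCP position; "eef_rot": TCP orientation; "ft_force": force on the tool from outside, world axes, zero at the start; "torque": the same for the moment, N m; "width": finger opening in m; "grip_force": force on a finger pad.
Only numpy, scipy, OpenCV 4.12 (cv2) and the standard library are available. Lean on these libraries where they do the work, as an engineer would, in place of code of your own. Each camera call takes 0.05 s, during which the arm holds its last target. There are 200 camera calls.

TASK

Mix the settled pots that are out on the bench: lay the mixer's carry handle right back until it clicks into place, push its knob in and turn it clockwise to on until it springs out, then press each pot in turn, upright and central, fully down on the rubber pad and hold it down for two seconds before you stand it in the steel tray. Go from the thickest to the runniest, which settles again soonest: paste pot, gel pot, glue pot, dropper bottle, whichever are there. When all stand upright in the tray, push the knob in and turn it back to off until it springs out, and leave the other things on the bench where they are.

Things in the scene. Friction and masses are not known exactly. Their poses are not given: they have to be found in the camera images.
- mixer: The pot mixer: a grey housing 165 mm long (its x), 110 mm wide (its y), deck 62 mm high, fixed to the bench. Origin at the centre of its underside, z up. Its x axis points from the knob at its front to the pad at its rear.
- handle_pivot (a point): Middle of the carry handle's hinge axis, which runs along the mixer's y axis through the mixer at x = 25 mm (right under the pad's centre), 45 mm above the bench.
- handle_bar (a point): Centre of the handle's grip bar, a rubber-sleeved bar 16 mm thick and 100 mm long that runs along the mixer's y axis, 90 mm from the hinge axis; two flat steel arms 14 mm wide, 123 mm apart, carry it. With the handle up it stands above the pad.
- handle (a joint): Swing of the carry handle in rad: 0 = straight up over the pad, 1.57 = laid right back, level, behind the mixer (swung towards the mixer's +x), its stop. The hinge is stiff enough to stay where it is left. From about 1.17 a ball detent resists (about 3 N at the bar) and from about 1.4 it snaps the handle on to 1.57 and holds it there.
- knob_grip (a point): On the knob's axis at the height to grip it, 90 mm above the bench when the knob is out (the point moves with the knob). The knob stands on the deck at x = -52 mm of the mixer, axis vertical: a bar grip 13 mm thick, 42 mm long and standing 21 mm above a round skirt 46 mm across; skirt top 78 mm and bar top 99 mm above the bench. The point's x axis lies along the bar and points to the end with the white pointer line, which faces the pad when off.
- knob_push (a joint): How far the knob is pushed in (down), in m: 0 = out, 0.006 = fully in. A spring holds it out, 4 N at the start and 8 N fully in. It must be in by 5 mm or more while it turns.
- knob_turn (a joint): Turn of the knob in rad, clockwise seen from above: 0 = off (pointer at the dot), 1.4 = on (pointer at the bar mark), both hard stops. Left out it is barred within about 0.08 rad of off and of on by a safety stop; pushed in it turns freely between them, and it springs out again by itself only when let go at off or at on. It stays where it is left.
- pad_top (a point): Centre of the upper face of the mixer's round rubber pad, 68 mm across, on top of the mixer at x = 25 mm, 86 mm above the bench when not pressed (the point sinks with it). The pad is 10 mm thick and stands 10 mm clear of the collar beneath.
- pad (a joint): How far the pad is pressed down, in m: 0 = up, 0.008 = fully down. A spring pushes it up, 2.5 N at the start, 9.5 N fully down.
- tray_floor (a point): Centre of the floor of the shallow steel parts tray, 3 mm above the bench, fixed. Inside it is 257 mm long (the point's x) and 101 mm wide (its y); its rim is 11 mm above the bench.
- paste_mid (a point): Centre, half-way up (22 mm above its foot), of the squat paste pot, a short wide round screw-cap pot 53 mm across and 44 mm high (red, black cap). z is up the pot. Loose; not there in every start.
- gel_mid (a point): Centre, half-way up (29 mm above its foot), of the gel pot, a round screw-cap pot 47 mm across and 58 mm high (white, blue cap). z is up the pot. Loose; not there in every start.
- glue_mid (a point): Centre, half-way up (36 mm above its foot), of the glue pot, a tall slim round screw-cap pot 39 mm across and 72 mm high (pale yellow, white cap). z is up the pot. Loose; not there in every start.
- dropper_mid (a point): Centre, half-way up (52 mm above its foot), of the dropper bottle, a slim round bottle 104 mm high: its body is 34 mm across up to 66 mm above its foot, above that a narrow pointed cap, at most 18 mm across (white, red cap). z is up the pot. Loose; not there in every start.
- solder: A bystander to leave alone: spool of solder wire, 56 mm across, 34 mm high. Origin at its underside.
- loupe: A bystander to leave alone: black eye loupe, 31 mm across, 28 mm high. Origin at its underside.
- masking: A bystander to leave alone: roll of masking tape lying flat, 70 mm across, 18 mm high. Origin at its underside.
Things that resemble listed ones, but are neither listed nor needed, are in the scene too. What is shaped like the part that bears dropper_mid but turquoise is not meant.

How it is judged:
On the way, in this order (a step that is already met when the one before it is completed fails the run):
1. the carry handle is laid right back into its detent (value of joint handle above 1.5 rad), for 0.2 s.
2. the knob is turned on and has sprung out (value of joint knob_turn above 1.3 rad and value of joint knob_push below 0.002 m and value of joint handle above 1.5 rad), for 0.2 s.
3. the paste pot, upright and central on the pad, presses it fully down for a second (its foot below 79.5 mm above the bench) (horizontal distance between paste_mid and pad_top below 0.015 m and z of paste_mid in the frame of mixer between 0.094 and 0.1015 m and angle between paste_mid's own z axis and vertical below 0.2 rad), for 1 s.
4. the gel pot, upright and central on the pad, presses it fully down for a second (its foot below 79.5 mm above the bench) (horizontal distance between gel_mid and pad_top below 0.015 m and z of gel_mid in the frame of mixer between 0.101 and 0.1085 m and angle between gel_mid's own z axis and vertical below 0.2 rad), for 1 s.
5. the glue pot, upright and central on the pad, presses it fully down for a second (its foot below 79.5 mm above the bench) (horizontal distance between glue_mid and pad_top below 0.015 m and z of glue_mid in the frame of mixer between 0.108 and 0.1155 m and angle between glue_mid's own z axis and vertical below 0.2 rad), for 1 s.
6. the dropper bottle, upright and central on the pad, presses it fully down for a second (its foot below 79.5 mm above the bench) (horizontal distance between dropper_mid and pad_top below 0.015 m and z of dropper_mid in the frame of mixer between 0.124 and 0.1315 m and angle between dropper_mid's own z axis and vertical below 0.2 rad), for 1 s.
7. all pots stand in the tray, the knob still on (x of paste_mid in the frame of tray_floor between -0.122 and 0.122 m and y of paste_mid in the frame of tray_floor between -0.046 and 0.046 m and z of paste_mid in the frame of tray_floor between 0.017 and 0.027 m and angle between each of paste_mid, gel_mid, glue_mid, dropper_mid's own z axis and vertical below 0.15 rad and x of gel_mid in the frame of tray_floor between -0.122 and 0.122 m and y of gel_mid in the frame of tray_floor between -0.046 and 0.046 m and z of gel_mid in the frame of tray_floor between 0.024 and 0.034 m and x of glue_mid in the frame of tray_floor between -0.122 and 0.122 m and y of glue_mid in the frame of tray_floor between -0.046 and 0.046 m and z of glue_mid in the frame of tray_floor between 0.031 and 0.041 m and x of dropper_mid in the frame of tray_floor between -0.122 and 0.122 m and y of dropper_mid in the frame of tray_floor between -0.046 and 0.046 m and z of dropper_mid in the frame of tray_floor between 0.047 and 0.057 m and value of joint knob_turn above 1.3 rad), for 0.2 s.
8. the knob is turned back to off and has sprung out (value of joint knob_turn below 0.1 rad and value of joint knob_push below 0.002 m), for 0.2 s.
At the end, for the whole second after the job is handed in: Every pot that is there stands upright (within 0.15 rad) on the floor of the tray, its centre at least about 5 mm inside the walls; the knob is at off (within 0.1 rad) and out (within 2 mm); the carry handle is still laid back (beyond 1.5 rad) (all of step 8 and value of joint handle above 1.5 rad and x of paste_mid in the frame of tray_floor between -0.122 and 0.122 m and y of paste_mid in the frame of tray_floor between -0.046 and 0.046 m and z of paste_mid in the frame of tray_floor between 0.017 and 0.027 m and angle between each of paste_mid, gel_mid, glue_mid, dropper_mid's own z axis and vertical below 0.15 rad and x of gel_mid in the frame of tray_floor between -0.122 and 0.122 m and y of gel_mid in the frame of tray_floor between -0.046 and 0.046 m and z of gel_mid in the frame of tray_floor between 0.024 and 0.034 m and x of glue_mid in the frame of tray_floor between -0.122 and 0.122 m and y of glue_mid in the frame of tray_floor between -0.046 and 0.046 m and z of glue_mid in the frame of tray_floor between 0.031 and 0.041 m and x of dropper_mid in the frame of tray_floor between -0.122 and 0.122 m and y of dropper_mid in the frame of tray_floor between -0.046 and 0.046 m and z of dropper_mid in the frame of tray_floor between 0.047 and 0.057 m); the robot touches nothing.
It fails at once if the bystander is shoved away: spool of solder wire (distance of solder from where it was at the start of the episode above 0.05 m).
It fails at once if the bystander is shoved away: black eye loupe (distance of loupe from where it was at the start of the episode above 0.05 m).
It fails at once if the bystander is shoved away: roll of masking tape lying flat (distance of masking from where it was at the start of the episode above 0.05 m).
Of paste, gel, glue, dropper only 3 to 4 are there at a start; the rules pass over those that are not, and their reading is None.
At some moment in a run one of paste, gel may be knocked a few centimetres aside while the robot is not near it.
It also fails if it takes over 210 s, if anything falls off the work surface, if the arm or the gripper's body presses on something with over 40 N, if the wrist force passes 120 N, or if a joint passes its speed limit or range.

## Working session

There is one attempt and no reset: what is moved stays moved. The work goes in short steps, Python scripts to look and compute and a tool call to move; the robot and the scene stay as the last step left them, time stands still between calls to the robot, and variables do not carry over. Pictures are saved under pics/ and viewed, at most 14 in all, crops included, and the job is handed in when it is done.

Besides the shell and the picture viewer there is one more tool, called after "Call:" by a JSON object that holds its "op" and its "data". drive_tool: Moves the arm, as the interface text tells. Its arguments: {"type":"object","properties":{"moves":{"type":"array"},"squeeze":{"type":"number"}},"required":["moves"]}

```bash
ls; mkdir -p pics; cat > h.py <<'E'
import numpy as np, cv2
from scipy.spatial.transform import Rotation as R
from bench import r
def cam(name):
    i=r.camera_info(name); K=np.array(i["mtx"],float)
    if name=="wrist":
        s=r.read_state(); T=np.eye(4); T[:3,:3]=R.from_quat(s["eef_rot"]).as_matrix(); T[:3,3]=s["ee_pos"]
        W=T@np.array(i["T_tool_cam"]); return K,W[:3,:3],W[:3,3]
    Rm=cv2.Rodrigues(np.array(i["rvec"],float))[0]; t=np.array(i["tvec"],float).ravel()
    return K,Rm.T,-Rm.T@t
def ray(c,uv,z):
    K,Rw,o=c; d=Rw@np.linalg.solve(K,[uv[0],uv[1],1.]); return o+d*(z-o[2])/d[2]
def proj(c,p):
    K,Rw,o=c; q=K@(Rw.T@(np.array(p)-o)); return q[:2]/q[2]
def tri(c1,u1,c2,u2):
    A=[];b=[]
    for c,u in((c1,u1),(c2,u2)):
        d=c[1]@np.linalg.solve(c[0],[u[0],u[1],1.]); d/=np.linalg.norm(d); P=np.eye(3)-np.outer(d,d); A.append(P); b.append(P@c[2])
    return np.linalg.lstsq(np.vstack(A),np.hstack(b),rcond=None)[0]
def shot(n,f):
    c=cam(n); im=r.camera(n); cv2.imwrite("pics/"+f,im[:,:,::-1]); return c,im
E
python3 - <<'E'
from h import *
Z=dict(mixer=0,handle_bar=.13,knob_grip=.09,pad_top=.086,tray_floor=.003,paste_mid=.022,gel_mid=.029,glue_mid=.036,dropper_mid=.052,solder=0,loupe=0,masking=0)
for n in("scene","top"):
    c,_=shot(n,n+"0.png"); print(n,c[2].round(3))
    for q,z in Z.items():
        for d in r.place_of(n,q)[:3]: print(q,round(d["conf"],2),np.round(d["at"]),ray(c,d["at"],z).round(3))
E
```

```text
pics
scene [ 0.014 -0.511  0.581]
mixer 0.91 [282. 224.] [0.559 0.268 0.   ]
handle_bar 0.93 [290. 173.] [0.602 0.304 0.13 ]
handle_bar 0.36 [282. 257.] [ 0.373 -0.001  0.13 ]
knob_grip 0.59 [276. 207.] [0.505 0.223 0.09 ]
knob_grip 0.27 [199. 198.] [0.36  0.362 0.09 ]
pad_top 0.59 [286. 196.] [0.565 0.268 0.086]
pad_top 0.27 [341. 231.] [0.578 0.063 0.086]
tray_floor 0.97 [219. 224.] [0.409 0.349 0.003]
paste_mid 0.83 [345. 258.] [0.582 0.044 0.022]
gel_mid 0.88 [327. 270.] [0.513 0.024 0.029]
gel_mid 0.54 [198. 197.] [0.402 0.473 0.029]
glue_mid 0.68 [340. 231.] [0.634 0.124 0.036]
glue_mid 0.21 [327. 272.] [0.502 0.012 0.036]
dropper_mid 0.97 [281. 259.] [0.429 0.081 0.052]
dropper_mid 0.71 [165. 242.] [0.234 0.265 0.052]
solder 0.9 [237. 268.] [0.364 0.16  0.   ]
loupe 0.65 [198. 197.] [0.422 0.525 0.   ]
masking 0.74 [356. 219.] [0.754 0.191 0.   ]
masking 0.67 [280. 228.] [0.544 0.257 0.   ]
masking 0.19 [200. 196.] [0.431 0.527 0.   ]
top [0.303 0.276 1.024]
mixer 0.7 [251. 179.] [0.547 0.266 0.   ]
handle_bar 0.86 [240. 155.] [0.58  0.288 0.13 ]
knob_grip 0.72 [268. 183.] [0.51  0.226 0.09 ]
pad_top 0.82 [249. 163.] [0.569 0.266 0.086]
tray_floor 0.63 [220. 230.] [0.417 0.364 0.003]
tray_floor 0.26 [297. 235.] [0.38  0.16  0.003]
paste_mid 0.77 [331. 153.] [0.589 0.039 0.022]
gel_mid 0.56 [341. 181.] [0.508 0.025 0.029]
glue_mid 0.72 [298. 137.] [0.643 0.124 0.036]
glue_mid 0.15 [239. 153.] [0.615 0.29  0.036]
dropper_mid 0.6 [266. 302.] [0.222 0.266 0.052]
dropper_mid 0.44 [324. 209.] [0.435 0.088 0.052]
solder 0.58 [297. 237.] [0.374 0.162 0.   ]
loupe 0.69 [265. 105.] [0.763 0.2   0.   ]
loupe 0.63 [159. 234.] [0.426 0.53  0.   ]
masking 0.83 [268. 107.] [0.756 0.193 0.   ]
masking 0.62 [299. 139.] [0.648 0.118 0.   ]
masking 0.28 [218. 231.] [0.414 0.37  0.   ]
```

```bash
python3 - <<'E'
import cv2
a=cv2.imread("pics/scene0.png")[130:330,130:410];b=cv2.imread("pics/top0.png")[80:340,130:390]
cv2.imwrite("pics/s1.png",cv2.resize(a,None,fx=2.85,fy=2.85,interpolation=2));cv2.imwrite("pics/t1.png",cv2.resize(b,None,fx=2.3,fy=2.3,interpolation=2))
E
```

```text
(no output)
```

View pics/s1.png

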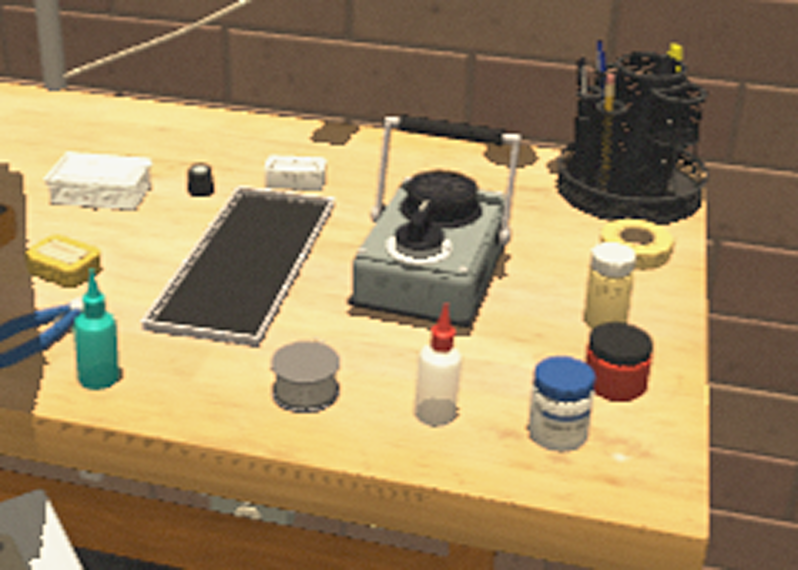

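View pics/t1.png

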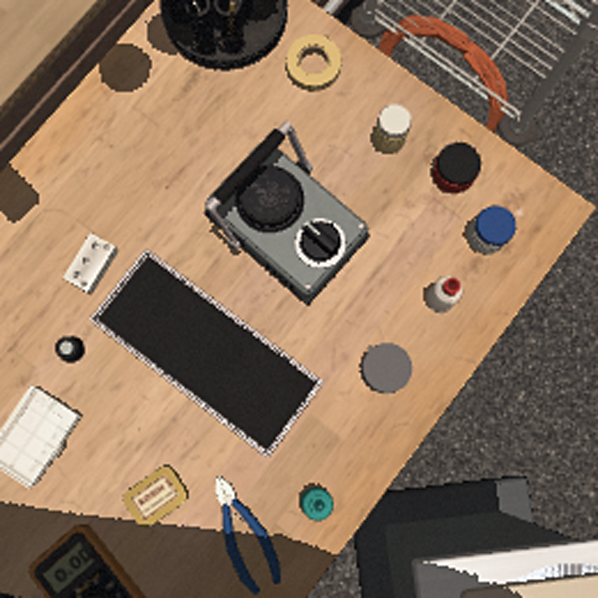

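The scene shows all four pots. There are two bottles of the dropper shape: the white one with a red cap (scene px 281,259; top px 324,209) and the turquoise one (scene px 165,242; top px 266,302). The white one fits the description, and the enlarged crops confirm it. The handle leans up over the pad, and the knob pointer faces the pad.

```bash
python3 - <<'E'
from h import *
cs,ct=cam("scene"),cam("top")
for n,a,b in(("bar",(290,173),(240,155)),("knob",(276,207),(268,183)),("pad",(286,196),(249,163)),("paste",(345,258),(331,153)),("gel",(327,270),(341,181)),("glue",(340,231),(298,137)),("drop",(281,259),(324,209)),("tray",(219,224),(220,230)),("mixer",(282,224),(251,179))):
    print(n,tri(cs,a,ct,b).round(3))
P=[ray(ct,(130+x/2.3,80+y/2.3),.011) for x,y in((148,254),(320,381),(268,452),(95,318))]
for p in P: print(p.round(3))
m=[ray(ct,(130+x/2.3,80+y/2.3),.062) for x,y in((368,235),(307,300))]; print("mixer front edge",m)
s=r.read_state(); print(s["time"],s["ee_pos"],R.from_quat(s["eef_rot"]).as_matrix().round(3),s["width"])
print(np.array(r.camera_info("wrist")["T_tool_cam"]).round(3))
E
```

```text
bar [0.582 0.285 0.14 ]
knob [0.51  0.226 0.088]
pad [0.569 0.268 0.085]
paste [0.586 0.042 0.024]
gel [0.51  0.024 0.029]
glue [0.64  0.126 0.033]
drop [0.434 0.087 0.046]
tray [ 0.417  0.366 -0.008]
mixer [0.551 0.264 0.005]
[0.531 0.423 0.011]
[0.359 0.239 0.011]
[0.287 0.307 0.011]
[0.462 0.491 0.011]
mixer front edge [array([0.51274362, 0.16670195, 0.062     ]), array([0.44695432, 0.24417095, 0.062     ])]
1.3 [0.19410123 0.59413698 0.2225803 ] [[-0.951  0.311 -0.   ]
 [ 0.311  0.951  0.   ]
 [ 0.     0.    -1.   ]] 0.08690514475584692
[[ 0.001 -0.968 -0.251  0.068]
 [ 1.     0.001  0.001 -0.001]
 [-0.    -0.251  0.968 -0.163]
 [ 0.     0.     0.     1.   ]]
```

Call:
{"op": "drive_tool", "data": {"moves": [[[-0.04,-0.026,0,0,0,0,1],[-0.04,-0.026,0,0,0,0,1],[-0.04,-0.026,0,0,0,0,1],[-0.04,-0.026,0,0,0,0,1],[-0.04,-0.026,0,0,0,0,1],[-0.04,-0.026,0,0,0,0,1],[-0.04,-0.026,0,0,0,0,1],[-0.04,-0.026,0,0,0,0,1],[-0.04,-0.026,0,0,0,0,1],[-0.04,-0.026,0,0,0,0,1]]]}}

```text
time: 2.3
ee_pos: [0.4946, 0.2211, 0.2229]
eef_rot: [0.157, 0.988, 0.0, 0.0]
ft_force: [0.6, 1.0, -0.4]
width: 0.087
grip_force: 0.0
```

Call:
{"op": "drive_tool", "data": {"moves": [[[0,0,0,0,0,-0.125,0],[0,0,0,0,0,-0.125,0],[0,0,0,0,0,-0.125,0],[0,0,0,0,0,-0.125,0],[0,0,0,0,0,-0.125,0],[0,0,0,0,0,-0.125,0],[0,0,0,0,0,-0.125,0],[0,0,0,0,0,-0.125,0],[0,0,0,0,0,0,0],[0,0,0,0,0,0,0]]]}}

```text
time: 3.3
ee_pos: [0.4936, 0.2227, 0.2226]
eef_rot: [-0.334, 0.943, 0.0, 0.0]
ft_force: [-0.0, -0.7, -0.3]
width: 0.0146
grip_force: 0.0
```

```bash
python3 - <<'E'
from h import *
s=r.read_state(); print(s["time"],s["ee_pos"],s["width"],s["joint_positions"],s["ft_force"]);print(R.from_quat(s["eef_rot"]).as_matrix().round(3))
c,_=shot("wrist","w1.png")
for q,z in dict(handle_bar=.135,knob_grip=.09,pad_top=.086,mixer=0).items():
    for d in r.place_of("wrist",q)[:2]: print(q,round(d["conf"],2),np.round(d["at"]),ray(c,d["at"],z).round(3))
E
```

```text
3.3 [0.4935675  0.22274036 0.22258923] 0.01461868869395453 [-0.67896578  0.14399956  0.18911952  1.69438736 -0.02807222  1.30570237
  1.76685508] [-0.02817813 -0.70783319 -0.2785747 ]
[[-0.777 -0.629  0.   ]
 [-0.629  0.777  0.   ]
 [-0.     0.    -1.   ]]
handle_bar 0.51 [189.  61.] [0.441 0.109 0.135]
knob_grip 0.87 [247. 195.] [0.51  0.223 0.09 ]
knob_grip 0.2 [248. 260.] [0.569 0.273 0.09 ]
pad_top 0.62 [247. 261.] [0.573 0.273 0.086]
mixer 0.66 [250. 217.] [0.553 0.26  0.   ]
```

View pics/w1.png

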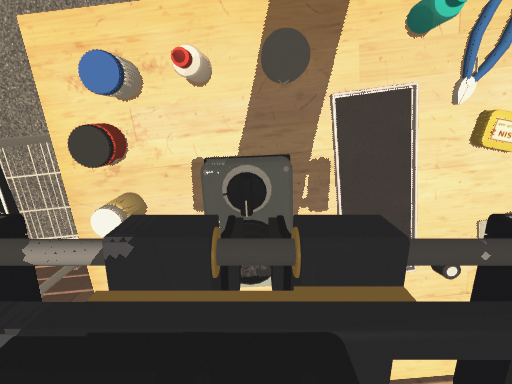

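Call:
{"op": "drive_tool", "data": {"moves": [[[0,-0.011,0.03,0,0,0,0],[-0.01,0,0.03,0,0,0,0],[-0.01,0,0.03,0,0,0,0],[-0.02,0,0.02,0,0,0,0],[-0.015,0,0,0,0,0,0],[-0.015,0,0,0,0,0,0],[-0.015,0,0,0,0,0,0],[-0.015,0,0,0,0,0,0],[-0.015,0,0,0,0,0,0],[-0.015,0,0,0,0,0,0]]]}}

```text
time: 4.55
ee_pos: [0.601, 0.2963, 0.1118]
eef_rot: [-0.335, 0.942, -0.0, -0.001]
ft_force: [-2.4, -1.3, -2.8]
width: 0.0004
grip_force: 1.4
```

Call:
{"op": "drive_tool", "data": {"moves": [[[-0.008,0,0.008,0,0,0,0],[-0.008,0,0.008,0,0,0,0],[-0.006,0,0.007,0,0,0,0],[0,0,0,0,0,0,0],[0.005,0,-0.03,0,0,0,0],[-0.005,0,-0.02,0,0,0,0],[-0.025,0,0,0,0,0,0],[0,0,0,0,0,0,0]]]}}

```text
time: 5.35
ee_pos: [0.6389, 0.3277, 0.1405]
eef_rot: [-0.336, 0.942, 0.0, 0.001]
ft_force: [-0.4, 0.3, -0.6]
width: 0.0004
grip_force: 0.0
```

```bash
python3 - <<'E'
from h import *
s=r.read_state(); p=np.array(s["ee_pos"]); d=p[:2]-[.570,.270]; print(s["time"],p.round(4),s["ft_force"],d@[.777,.629],d@[-.629,.777])
c,im=shot("scene","s2.png"); ct,im2=shot("top","t2.png")
a=r.place_of("scene","handle_bar");b=r.place_of("top","handle_bar");print(a[:2],b[:2])
if a and b: print(tri(c,a[0]["at"],ct,b[0]["at"]))
o=np.hstack([cv2.resize(im[120:260,200:360],(640,560)),]);cv2.imwrite("pics/s2c.png",o[:,:,::-1])
E
```

```text
5.35 [0.6389 0.3277 0.1405] [-0.3702162   0.28206301 -0.63189025] 0.08987163510812449 0.0015065058433389733
[{'at': [291.1, 180.5], 'conf': 0.95}] [{'at': [226.0, 146.4], 'conf': 0.74}]
[0.6181294  0.32075469 0.09635957]
```

View pics/s2c.png

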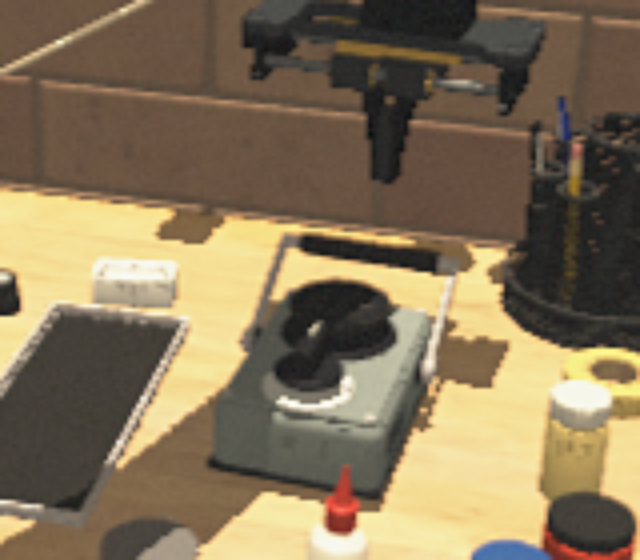

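Call:
{"op": "drive_tool", "data": {"moves": [[[0.014,0,0.0,0,0,0,0],[0,0,0.025,0,0,0,0],[0,0,0.012,0,0,0,0],[-0.003,0,0.01,0,0,0,0],[-0.003,0,0.01,0,0,0,0],[-0.004,0,0.01,0,0,0,0],[-0.004,0,0.01,0,0,0,0],[0,0,0.007,0,0,0,0],[0,0,0.003,0,0,0,0],[0,0,0,0,0,0,0]]]}}

```text
time: 6.55
ee_pos: [0.6379, 0.3264, 0.0533]
eef_rot: [-0.336, 0.942, 0.0, 0.0]
ft_force: [-1.9, -0.4, 5.8]
width: 0.0002
grip_force: 2.8
```

Call:
{"op": "drive_tool", "data": {"moves": [[[0,0,-0.03,0,0,0,0.6],[0,0,-0.03,0,0,0,0.6],[0,0,-0.03,0,0,0,0.6],[0.04,0,0,0,0,0,0.6],[0.04,0,0,0,0,0,0.6],[0.04,0,0,0,0,0,0.6],[0.04,0,0,0,0,0,0.6],[0,0,0,0,0,0,0.6],[0,0,0,0,0,0,0.6]]]}}

```text
time: 7.45
ee_pos: [0.5136, 0.2247, 0.143]
eef_rot: [-0.335, 0.942, 0.0, 0.0]
ft_force: [0.8, 1.3, -0.9]
width: 0.0513
grip_force: 0.0
```

```bash
python3 - <<'E'
from h import *
s=r.read_state(); p=np.array(s["ee_pos"]); d=p[:2]-[.570,.270]; print(s["time"],p.round(4),s["ft_force"],d@[.777,.629],d@[-.629,.777])
c,im=shot("scene","s3.png"); ct,im2=shot("top","t3.png")
a=r.place_of("scene","handle_bar");b=r.place_of("top","handle_bar");print(a[:2],b[:2])
if a and b: print(tri(c,a[0]["at"],ct,b[0]["at"]))
cw,_=shot("wrist","w3.png")
for q,z in dict(knob_grip=.09,pad_top=.086).items():
    for d in r.place_of("wrist",q)[:2]: print(q,round(d["conf"],2),np.round(d["at"]),ray(cw,d["at"],z).round(3))
E
```

```text
7.45 [0.5136 0.2247 0.143 ] [ 0.77071561  1.25367944 -0.8656008 ] -0.07235060420376181 0.00029940054884915884
[{'at': [284.4, 229.6], 'conf': 0.73}, {'at': [294.4, 194.0], 'conf': 0.51}] [{'at': [221.1, 146.1], 'conf': 0.8}]
[ 0.6580871   0.35460071 -0.08684815]
knob_grip 0.87 [257. 199.] [0.509 0.222 0.09 ]
pad_top 0.74 [257. 287.] [0.572 0.274 0.086]
pad_top 0.28 [176.  16.] [0.444 0.098 0.086]
```

Call:
{"op": "drive_tool", "data": {"squeeze": 30, "moves": [[[0.005,-0.001,0.02,0,0,0,0.6],[0,0,0.02,0,0,0,0.6],[0,0,0.022,0,0,0,0.5],[0,0,0,0,0,0,0],[0,0,0,0,0,0,0],[0,0,0,0,0,0,0],[0,0,0,0,0,0,0],[0,0,0,0,0,0,0]]]}}

```text
time: 8.6
ee_pos: [0.5104, 0.2226, 0.0815]
eef_rot: [-0.336, 0.942, 0.001, 0.001]
ft_force: [-4.3, 4.2, 4.1]
width: 0.0129
grip_force: 30.1
```

Call:
{"op": "drive_tool", "data": {"moves": [[[0,0,0.002,0,0,0,0],[0,0,0.002,0,0,0,0],[0,0,0.002,0,0,0,0],[0,0,0.001,0,0,0,0],[0,0,0,0,0,0,0],[0,0,0,0,0,0,0]]]}}

```text
time: 9.2
ee_pos: [0.5105, 0.2226, 0.0754]
eef_rot: [-0.336, 0.942, 0.001, 0.001]
ft_force: [-8.1, 1.9, 16.5]
width: 0.0128
grip_force: 30.0
```

Call:
{"op": "drive_tool", "data": {"moves": [[[0,0,0,0,0,0.14,0],[0,0,0,0,0,0.14,0],[0,0,0,0,0,0.14,0],[0,0,0,0,0,0.14,0],[0,0,0,0,0,0.14,0],[0,0,0,0,0,0.14,0],[0,0,0,0,0,0.14,0],[0,0,0,0,0,0.14,0],[0,0,0,0,0,0.14,0],[0,0,0,0,0,0.14,0]]]}}

```text
time: 10.2
ee_pos: [0.5105, 0.2231, 0.0754]
eef_rot: [0.352, 0.936, 0.002, -0.0]
ft_force: [-7.4, 3.8, 15.3]
width: 0.0126
grip_force: 30.3
```

Call:
{"op": "drive_tool", "data": {"moves": [[[0,0,0,0,0,0.03,0],[0,0,0,0,0,0.0,0],[0,0,0,0,0,0,0.5],[0,0,0,0,0,0,0.5],[0,0,0,0,0,0,0.5],[0,0,0,0,0,0,0.5],[0,0,-0.03,0,0,0,0.6],[0,0,-0.03,0,0,0,0.6],[0,0,-0.03,0,0,0,0.6],[0,0,-0.03,0,0,0,0.6]]]}}

```text
time: 11.2
ee_pos: [0.5106, 0.2205, 0.1949]
eef_rot: [0.365, 0.931, 0.0, 0.0]
ft_force: [1.1, 0.2, -0.6]
width: 0.0518
grip_force: 0.0
```

```bash
python3 - <<'E'
from h import *
s=r.read_state(); print(s["time"],s["ee_pos"],s["ft_force"],s["joint_positions"]);print(R.from_quat(s["eef_rot"]).as_matrix().round(3))
c,im=shot("scene","s4.png")
ct,_=shot("top","t4.png")
a=[(294,194)];print("bar",tri(c,(294.4,194),ct,(221.1,146.1)))
for q,z in dict(knob_grip=.09,paste_mid=.022,gel_mid=.029).items():
    for n,k in(("scene",c),("top",ct)):
        for d in r.place_of(n,q)[:2]: print(n,q,round(d["conf"],2),np.round(d["at"]),ray(k,d["at"],z).round(3))
cv2.imwrite("pics/s4c.png",cv2.resize(im[120:260,200:360],(640,560))[:,:,::-1])
E
```

```text
11.2 [0.5105862  0.22050077 0.19487842] [ 1.09060626  0.22034183 -0.59637321] [-0.87396773  0.20078159  0.43933349  1.70742276 -0.08900538  1.25282013
  0.40995714]
[[-0.734  0.679  0.001]
 [ 0.679  0.734 -0.   ]
 [-0.001  0.    -1.   ]]
bar [0.64108839 0.3356625  0.04124166]
scene knob_grip 0.79 [279. 207.] [0.513 0.22  0.09 ]
top knob_grip 0.73 [270. 182.] [0.514 0.22  0.09 ]
scene paste_mid 0.84 [345. 261.] [0.577 0.037 0.022]
scene gel_mid 0.9 [328. 267.] [0.52  0.03  0.029]
```

View pics/s4c.png

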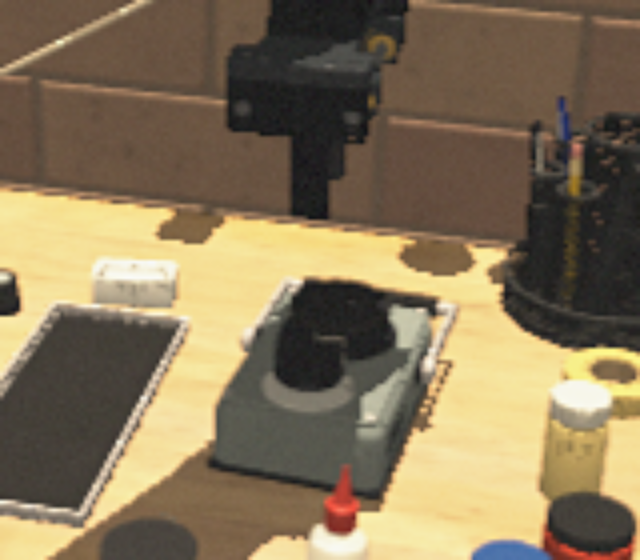

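Call:
{"op": "drive_tool", "data": {"moves": [[[0,0,0,0,0,-0.143,1],[0,0,0,0,0,-0.143,1],[0,0,0,0,0,-0.143,1],[0,0,0,0,0,-0.143,1],[0,0,0,0,0,-0.143,1],[0,0,0,0,0,-0.143,1],[0,0,0,0,0,-0.143,1],[0,0,0,0,0,-0.143,1],[0,0,0,0,0,-0.143,1],[0,0,0,0,0,-0.143,1]]]}}

```text
time: 12.6
ee_pos: [0.5101, 0.2208, 0.1926]
eef_rot: [-0.338, 0.941, -0.0, -0.001]
ft_force: [0.4, 0.1, -0.3]
width: 0.0874
grip_force: 0.0
```

Call:
{"op": "drive_tool", "data": {"moves": [[[0,-0.03,0,0,0,0,1],[0,-0.03,0,0,0,0,1],[0,-0.03,0,0,0,0,1],[0,-0.02,0,0,0,0,1],[0,0,0,0,0,0,1]]]}}

```text
time: 13.1
ee_pos: [0.581, 0.1323, 0.1925]
eef_rot: [-0.333, 0.943, -0.001, -0.001]
ft_force: [-0.9, 0.1, 0.3]
width: 0.0869
grip_force: 0.0
```

```bash
cat > look.py <<'E'
import sys
from h import *
s=r.read_state(); p=np.array(s["ee_pos"]); M=R.from_quat(s["eef_rot"]).as_matrix(); print("t",s["time"],"tcp",p.round(4),"x",M[:2,0].round(3),"w",round(s["width"],4),"F",np.round(s["ft_force"],1),"g",round(s["grip_force"],1))
Z=dict(knob_grip=.09,pad_top=.086,tray_floor=.003,paste_mid=.022,gel_mid=.029,glue_mid=.036,dropper_mid=.052)
tag=sys.argv[1]
for n in sys.argv[2].split(","):
    c,_=shot(n,tag+n+".png")
    for q in sys.argv[3].split(","):
        for d in r.place_of(n,q)[:2]:
            w=ray(c,d["at"],Z[q]); print(n,q,round(d["conf"],2),np.round(d["at"]),w.round(3)[:2],"tool dxyz",((w-p)@M).round(3))
E
python3 look.py a wrist,scene,top paste_mid,gel_mid,glue_mid,dropper_mid
```

```text
t 13.1 tcp [0.581  0.1323 0.1925] x [-0.778 -0.629] w 0.0869 F [-0.9  0.1  0.3] g 0.0
wrist paste_mid 0.55 [191. 140.] [0.595 0.046] tool dxyz [ 0.043 -0.075  0.171]
wrist gel_mid 0.93 [216.  60.] [0.51 0.02] tool dxyz [ 0.126 -0.042  0.164]
wrist glue_mid 0.58 [214. 213.] [0.644 0.12 ] tool dxyz [-0.042 -0.05   0.157]
wrist dropper_mid 0.57 [311.  44.] [0.441 0.087] tool dxyz [0.137 0.053 0.141]
scene paste_mid 0.7 [345. 258.] [0.585 0.045] tool dxyz [ 0.052 -0.07   0.171]
scene paste_mid 0.36 [285. 206.] [0.601 0.32 ] tool dxyz [-0.134  0.134  0.17 ]
scene gel_mid 0.96 [328. 269.] [0.516 0.025] tool dxyz [ 0.118 -0.042  0.164]
scene gel_mid 0.56 [277. 203.] [0.584 0.333] tool dxyz [-0.129  0.155  0.163]
scene glue_mid 0.81 [342. 226.] [0.653 0.139] tool dxyz [-0.061 -0.04   0.156]
scene dropper_mid 0.88 [284. 259.] [0.435 0.078] tool dxyz [0.147 0.05  0.141]
scene dropper_mid 0.75 [166. 241.] [0.237 0.267] tool dxyz [0.183 0.321 0.14 ]
top paste_mid 0.69 [329. 152.] [0.592 0.044] tool dxyz [ 0.047 -0.076  0.171]
top paste_mid 0.65 [220. 230.] [0.415 0.362] tool dxyz [-0.015  0.284  0.17 ]
top gel_mid 0.88 [343. 183.] [0.501 0.022] tool dxyz [ 0.131 -0.035  0.164]
top gel_mid 0.27 [246. 169.] [0.57  0.275] tool dxyz [-0.082  0.118  0.163]
top glue_mid 0.49 [300. 140.] [0.634 0.119] tool dxyz [-0.033 -0.043  0.157]
top glue_mid 0.18 [160. 231.] [0.429 0.516] tool dxyz [-0.123  0.394  0.156]
top dropper_mid 0.61 [267. 300.] [0.227 0.261] tool dxyz [0.194 0.323 0.141]
top dropper_mid 0.59 [324. 208.] [0.437 0.088] tool dxyz [0.14  0.056 0.141]
```

Call:
{"op": "drive_tool", "data": {"squeeze": 25, "moves": [[[0.0155,-0.025,0.0,0,0,0,1],[0.0155,-0.025,0.0,0,0,0,1],[0.0155,-0.025,0.03,0,0,0,1],[0,0,0.04,0,0,0,1],[0,0,0.04,0,0,0,1],[0,0,0.04,0,0,0,1],[0,0,0.03,0,0,0,1],[0,0,0.002,0,0,0,1],[0,0,0,0,0,0,0],[0,0,0,0,0,0,0]]]}}

```text
time: 14.85
ee_pos: [0.5928, 0.0483, 0.0136]
eef_rot: [-0.335, 0.942, -0.0, 0.001]
ft_force: [0.2, 0.1, 0.6]
width: 0.0777
grip_force: 0.0
```

Call:
{"op": "drive_tool", "data": {"moves": [[[0,0,0,0,0,0,0],[0,0,0,0,0,0,0],[0,0,0,0,0,0,0],[0,0,0,0,0,0,0],[0,0,-0.02,0,0,0,0],[0,0,-0.04,0,0,0,0],[0,0,-0.04,0,0,0,0],[0,0,-0.04,0,0,0,0],[0,0,0,0,0,0,0]]]}}

```text
time: 15.75
ee_pos: [0.5942, 0.0483, 0.1573]
eef_rot: [-0.335, 0.942, -0.0, 0.004]
ft_force: [1.9, -0.1, -1.0]
width: 0.0526
grip_force: 25.0
```

```bash
python3 look.py b wrist paste_mid,gel_mid,pad_top
```

```text
t 15.75 tcp [0.5942 0.0483 0.1573] x [-0.775 -0.632] w 0.0526 F [ 1.9 -0.1 -1. ] g 25.0
wrist paste_mid 0.95 [255. 238.] [0.646 0.088] tool dxyz [-0.064 -0.001  0.136]
wrist gel_mid 0.77 [289. 102.] [0.512 0.021] tool dxyz [0.082 0.031 0.128]
```

View pics/bwrist.png

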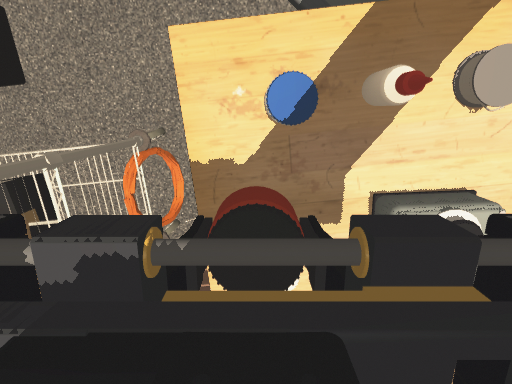

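Call:
{"op": "drive_tool", "data": {"moves": [[[-0.0175,0.0268,0,0,0,0,0],[-0.0175,0.0268,0,0,0,0,0],[-0.0175,0.0268,0,0,0,0,0],[-0.0175,0.0268,0,0,0,0,0],[-0.0175,0.0268,0,0,0,0,0],[-0.0175,0.0268,0,0,0,0,0],[-0.0175,0.0268,0,0,0,0,0],[0,0,0,0,0,0,0],[0,0,0,0,0,0,0]]]}}

```text
time: 16.85
ee_pos: [0.5668, 0.2712, 0.1497]
eef_rot: [-0.336, 0.942, -0.0, -0.001]
ft_force: [0.8, -0.8, -0.4]
width: 0.0522
grip_force: 25.0
```

```bash
cat > held.py <<'E'
import sys
from h import *
q=sys.argv[1]; s=r.read_state(); p=np.array(s["ee_pos"]); M=R.from_quat(s["eef_rot"]).as_matrix()
print("t",s["time"],"tcp",p.round(4),"x",M[:2,0].round(3),"w",round(s["width"],4),"F",np.round(s["ft_force"],1),"g",round(s["grip_force"],1))
cs=cam("scene");r.camera("scene");a=r.place_of("scene",q); ct=cam("top");r.camera("top");b=r.place_of("top",q); cw,_=shot("wrist",q+"h.png");w=r.place_of("wrist",q)
for n,l in(("s",a),("t",b),("w",w)): print(n,[(round(d["conf"],2),d["at"]) for d in l[:2]])
f=lambda e:((e-p)@M).round(3)
if a and b: e=tri(cs,a[0]["at"],ct,b[0]["at"]); print("st",e.round(3),f(e))
if a and w: e=tri(cs,a[0]["at"],cw,w[0]["at"]); print("sw",e.round(3),f(e))
for n,k in(("s",cs),("t",ct),("w",cw)):
    for d in r.place_of({"s":"scene","t":"top","w":"wrist"}[n],"pad_top")[:1]: print("pad",n,round(d["conf"],2),ray(k,d["at"],.086).round(3))
E
python3 held.py paste_mid
```

```text
t 16.85 tcp [0.5668 0.2712 0.1497] x [-0.774 -0.633] w 0.0522 F [ 0.8 -0.8 -0.4] g 25.0
s [(0.6, [283.9, 172.1])]
t [(0.38, [248.8, 157.5]), (0.38, [225.7, 147.9])]
w [(0.81, [253.0, 237.6])]
st [0.56  0.268 0.156] [ 0.007  0.002 -0.006]
sw [0.566 0.272 0.153] [ 0.     0.001 -0.004]
pad s 0.82 [0.571 0.272 0.086]
```

Call:
{"op": "drive_tool", "data": {"moves": [[[-0.004,0,0.025,0,0,0,0],[0,0,0.02,0,0,0,0],[0,0,0.006,0,0,0,0],[0,0,0.003,0,0,0,0],[0,0,0.003,0,0,0,0],[0,0,0.003,0,0,0,0],[0,0,0.002,0,0,0,0],[0,0,0,0,0,0,0]]]}}

```text
time: 18.1
ee_pos: [0.5714, 0.2738, 0.0908]
eef_rot: [-0.335, 0.942, 0.0, 0.001]
ft_force: [-2.8, -1.2, 7.7]
width: 0.0526
grip_force: 25.0
```

Call:
{"op": "drive_tool", "data": {"moves": [[[0,0,0.002,0,0,0,0],[0,0,0.001,0,0,0,0],[0,0,0,0,0,0,0],[0,0,0,0,0,0,0]]]}}

```text
time: 18.5
ee_pos: [0.5717, 0.2739, 0.09]
eef_rot: [-0.335, 0.942, 0.001, 0.001]
ft_force: [-9.5, -4.6, 22.9]
width: 0.0522
grip_force: 25.0
```

Call:
{"op": "drive_tool", "data": {"moves": [[[0,0,0,0,0,0,0],[0,0,0,0,0,0,0],[0,0,0,0,0,0,0],[0,0,0,0,0,0,0],[0,0,0,0,0,0,0],[0,0,0,0,0,0,0],[0,0,0,0,0,0,0],[0,0,0,0,0,0,0],[0,0,0,0,0,0,0],[0,0,0,0,0,0,0]]]}}

```text
time: 19.5
ee_pos: [0.5717, 0.2739, 0.09]
eef_rot: [-0.335, 0.942, 0.001, 0.001]
ft_force: [-8.9, -5.0, 22.3]
width: 0.0527
grip_force: 25.0
```

Call:
{"op": "drive_tool", "data": {"moves": [[[0,0,0,0,0,0,0],[0,0,0,0,0,0,0],[0,0,0,0,0,0,0],[0,0,0,0,0,0,0],[0,0,0,0,0,0,0],[0,0,0,0,0,0,0],[0,0,0,0,0,0,0],[0,0,0,0,0,0,0],[0,0,0,0,0,0,0],[0,0,0,0,0,0,0]]]}}

```text
time: 20.5
ee_pos: [0.5717, 0.274, 0.09]
eef_rot: [-0.335, 0.942, 0.001, 0.001]
ft_force: [-10.2, -5.4, 22.8]
width: 0.0527
grip_force: 25.0
```

```bash
python3 held.py paste_mid; python3 look.py c top,scene tray_floor
```

```text
t 20.5 tcp [0.5717 0.274  0.09  ] x [-0.775 -0.632] w 0.0527 F [-10.2  -5.4  22.8] g 25.0
s [(0.9, [286.6, 191.6])]
t [(0.42, [247.4, 160.3])]
w [(0.88, [254.4, 238.7])]
st [0.573 0.271 0.096] [ 0.001 -0.003 -0.006]
sw [0.574 0.275 0.093] [-0.002 -0.001 -0.003]
pad s 0.63 [0.559 0.258 0.086]
pad t 0.55 [0.566 0.262 0.086]
t 20.95 tcp [0.5717 0.274  0.09  ] x [-0.775 -0.632] w 0.0525 F [-9.  -4.7 23. ] g 25.0
top tray_floor 0.72 [221. 229.] [0.419 0.361] tool dxyz [0.063 0.164 0.087]
top tray_floor 0.32 [298. 237.] [0.373 0.158] tool dxyz [0.228 0.036 0.086]
scene tray_floor 0.77 [216. 221.] [0.409 0.367] tool dxyz [0.068 0.175 0.087]
```

Call:
{"op": "drive_tool", "data": {"moves": [[[0,0,-0.025,0,0,0,0],[0,0,-0.03,0,0,0,0],[-0.004,0.0307,0,0,0,0,0],[-0.004,0.0307,0,0,0,0,0],[-0.004,0.0307,0,0,0,0,0],[-0.004,0.0307,0,0,0,0,0],[-0.004,0.0307,0,0,0,0,0],[-0.003,0.0305,0,0,0,0,0],[0,0,0,0,0,0,0],[0,0,0,0,0,0,0]]]}}

```text
time: 22.15
ee_pos: [0.4721, 0.4314, 0.1417]
eef_rot: [-0.336, 0.942, 0.0, 0.0]
ft_force: [0.3, 0.0, -1.6]
width: 0.0523
grip_force: 25.0
```

Call:
{"op": "drive_tool", "data": {"moves": [[[0,0,0.03,0,0,0,0],[0,0,0.03,0,0,0,0],[0,0,0.03,0,0,0,0],[0,0,0.02,0,0,0,0],[0,0,0.006,0,0,0,0],[0,0,0.004,0,0,0,0],[0,0,0,0,0,0,0],[0,0,0,0,0,0,0]]]}}

```text
time: 22.95
ee_pos: [0.4731, 0.4311, 0.0229]
eef_rot: [-0.335, 0.942, 0.0, 0.001]
ft_force: [0.3, -0.2, -1.2]
width: 0.0523
grip_force: 25.0
```

```bash
python3 look.py d wrist paste_mid,tray_floor
```

```text
t 22.95 tcp [0.4731 0.4311 0.0229] x [-0.775 -0.632] w 0.0523 F [ 0.3 -0.2 -1.2] g 25.0
wrist paste_mid 0.89 [253. 240.] [0.479 0.433] tool dxyz [-0.006 -0.003  0.001]
wrist tray_floor 0.97 [238.  82.] [0.411 0.366] tool dxyz [ 0.089 -0.011  0.02 ]
```

View pics/dwrist.png

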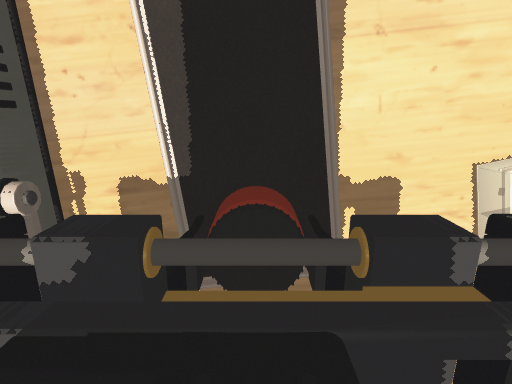

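Call:
{"op": "drive_tool", "data": {"moves": [[[0,0,0.004,0,0,0,0],[0,0,0.002,0,0,0,0],[0,0,0.001,0,0,0,0],[0,0,0,0,0,0,0],[0,0,0,0,0,0,0]]]}}

```text
time: 23.6
ee_pos: [0.4723, 0.4308, 0.0148]
eef_rot: [-0.335, 0.942, 0.0, 0.0]
ft_force: [-2.1, 0.0, 3.7]
width: 0.0529
grip_force: 25.0
```

Call:
{"op": "drive_tool", "data": {"moves": [[[0,0,0,0,0,0,0.7],[0,0,0,0,0,0,0.7],[0,0,0,0,0,0,0.7],[0,0,-0.01,0,0,0,0.7],[0,0,-0.02,0,0,0,0.7],[0,0,-0.035,0,0,0,0.7],[0,0,-0.035,0,0,0,0.7],[0,0,-0.035,0,0,0,0.7],[0,0,-0.035,0,0,0,0.7],[0,0,-0.015,0,0,0,0.7]]]}}

```text
time: 24.6
ee_pos: [0.4734, 0.4315, 0.2042]
eef_rot: [-0.335, 0.942, 0.001, 0.002]
ft_force: [0.7, 0.4, 0.0]
width: 0.0607
grip_force: 0.0
```

Call:
{"op": "drive_tool", "data": {"moves": [[[0.0135,-0.0304,0,0,0,0,0.85],[0.0135,-0.0304,0,0,0,0,0.85],[0.0135,-0.0304,0,0,0,0,0.85],[0.0135,-0.0304,0,0,0,0,0.85],[0.0135,-0.0304,0,0,0,0,0.85],[0.0135,-0.0304,0,0,0,0,0.85],[0.0135,-0.0304,0,0,0,0,0.85],[0.0135,-0.0304,0,0,0,0,0.85],[0.0135,-0.0304,0,0,0,0,0.85],[0.0135,-0.0304,0,0,0,0,0.85]]]}}

```text
time: 25.6
ee_pos: [0.5598, 0.1084, 0.1994]
eef_rot: [-0.335, 0.942, 0.0, -0.0]
ft_force: [0.7, -0.2, 0.2]
width: 0.074
grip_force: 0.0
```

```bash
python3 look.py e wrist,top,scene paste_mid,gel_mid,dropper_mid,glue_mid
```

```text
t 25.6 tcp [0.5598 0.1084 0.1994] x [-0.775 -0.632] w 0.074 F [ 0.7 -0.2  0.2] g 0.0
wrist gel_mid 0.94 [221.  93.] [0.512 0.018] tool dxyz [ 0.094 -0.039  0.17 ]
wrist dropper_mid 0.87 [312.  78.] [0.441 0.085] tool dxyz [0.107 0.057 0.147]
wrist glue_mid 0.64 [314.  79.] [0.437 0.088] tool dxyz [0.108 0.062 0.163]
wrist glue_mid 0.63 [218. 237.] [0.648 0.119] tool dxyz [-0.075 -0.047  0.163]
top paste_mid 0.58 [196. 210.] [0.475 0.422] tool dxyz [-0.132  0.297  0.177]
top gel_mid 0.58 [345. 179.] [0.512 0.014] tool dxyz [ 0.097 -0.043  0.17 ]
top gel_mid 0.22 [195. 212.] [0.47  0.425] tool dxyz [-0.13   0.302  0.17 ]
top dropper_mid 0.67 [322. 208.] [0.436 0.093] tool dxyz [0.106 0.066 0.147]
top dropper_mid 0.67 [269. 298.] [0.231 0.257] tool dxyz [0.161 0.323 0.148]
top glue_mid 0.57 [301. 140.] [0.633 0.119] tool dxyz [-0.064 -0.038  0.163]
scene paste_mid 0.58 [226. 201.] [0.468 0.423] tool dxyz [-0.128  0.302  0.177]
scene gel_mid 0.8 [329. 269.] [0.517 0.024] tool dxyz [ 0.087 -0.039  0.17 ]
scene gel_mid 0.35 [281. 227.] [0.521 0.219] tool dxyz [-0.04  0.11  0.17]
scene dropper_mid 0.88 [162. 242.] [0.229 0.268] tool dxyz [0.156 0.333 0.148]
scene dropper_mid 0.82 [284. 256.] [0.441 0.087] tool dxyz [0.106 0.059 0.147]
scene glue_mid 0.74 [341. 231.] [0.635 0.12 ] tool dxyz [-0.066 -0.038  0.163]
```

Call:
{"op": "drive_tool", "data": {"moves": [[[0.023,-0.01,0,0,0,0,0.9],[0.023,-0.01,0,0,0,0,0.9],[0.023,-0.01,0,0,0,0,0.9],[0.024,-0.01,0,0,0,0,0.9]]]}}

```text
time: 26.75
ee_pos: [0.5126, 0.0193, 0.1995]
eef_rot: [-0.336, 0.942, 0.0, 0.0]
ft_force: [-0.1, -1.4, 0.3]
width: 0.0783
grip_force: 0.0
```

Call:
{"op": "drive_tool", "data": {"moves": [[[0,0,0,0,0,0.143,0.9],[0,0,0,0,0,0.143,0.9],[0,0,0,0,0,0.143,0.9],[0,0,0,0,0,0.143,0.9],[0,0,0,0,0,0.143,0.9],[0,0,0,0,0,0.143,0.9],[0,0,0,0,0,0.143,0.9],[0,0,0,0,0,0.143,0.9],[0,0,0,0,0,0.143,0.9],[0,0,0,0,0,0.143,0.9]]]}}

```text
time: 27.75
ee_pos: [0.5131, 0.0201, 0.1996]
eef_rot: [0.367, 0.93, 0.0, 0.0]
ft_force: [-0.9, 0.0, 0.6]
width: 0.0784
grip_force: 0.0
```

Call:
{"op": "drive_tool", "data": {"moves": [[[0,0,0.03,0,0,0,0.9],[0,0,0.03,0,0,0,0.9],[0,0,0.02,0,0,0,0.9],[0,0,0,0,0,0,0.9],[0,0,0,0,0,0,0.9]]]}}

```text
time: 28.25
ee_pos: [0.5133, 0.02, 0.1201]
eef_rot: [0.364, 0.931, -0.0, 0.0]
ft_force: [0.5, 0.8, -0.0]
width: 0.0784
grip_force: 0.0
```

```bash
python3 look.py f wrist,top,scene gel_mid
```

```text
t 28.25 tcp [0.5133 0.02   0.1201] x [-0.734  0.679] w 0.0784 F [ 0.5  0.8 -0. ] g 0.0
wrist gel_mid 0.96 [253. 194.] [0.512 0.017] tool dxyz [-0.001 -0.003  0.091]
top gel_mid 0.71 [342. 181.] [0.507 0.024] tool dxyz [ 0.007 -0.001  0.091]
scene gel_mid 0.67 [329. 271.] [0.514 0.02 ] tool dxyz [-0.    -0.     0.091]
scene gel_mid 0.24 [233. 268.] [0.338 0.13 ] tool dxyz [ 0.203 -0.038  0.091]
```

Call:
{"op": "drive_tool", "data": {"moves": [[[0,-0.001,0.03,0,0,0,0.9],[0,0,0.03,0,0,0,0.9],[0,0,0.03,0,0,0,0.9],[0,0,0.012,0,0,0,0.9],[0,0,0.006,0,0,0,0.9],[0,0,0,0,0,0,0.9],[0,0,0,0,0,0,0],[0,0,0,0,0,0,0],[0,0,0,0,0,0,0],[0,0,0,0,0,0,0]]]}}

```text
time: 29.55
ee_pos: [0.5127, 0.0195, 0.012]
eef_rot: [0.364, 0.931, 0.0, 0.0]
ft_force: [0.4, -0.6, -0.2]
width: 0.0539
grip_force: 0.0
```

Call:
{"op": "drive_tool", "data": {"moves": [[[0,0,0,0,0,0,0],[0,0,0,0,0,0,0],[0,0,-0.01,0,0,0,0],[0,0,-0.025,0,0,0,0],[0,0,-0.03,0,0,0,0],[0,0,-0.03,0,0,0,0],[0,0,-0.03,0,0,0,0],[0,0,-0.025,0,0,0,0],[0,0,0,0,0,0,0]]]}}

```text
time: 30.45
ee_pos: [0.5142, 0.0193, 0.1654]
eef_rot: [0.365, 0.931, 0.002, 0.002]
ft_force: [0.4, -0.3, -0.9]
width: 0.0464
grip_force: 25.0
```

Call:
{"op": "drive_tool", "data": {"moves": [[[0,0,0,0,0,-0.143,0],[0,0,0,0,0,-0.143,0],[0,0,0,0,0,-0.143,0],[0,0,0,0,0,-0.143,0],[0,0,0,0,0,-0.143,0],[0,0,0,0,0,-0.143,0],[0,0,0,0,0,-0.143,0],[0,0,0,0,0,-0.143,0],[0,0,0,0,0,-0.143,0],[0,0,0,0,0,-0.143,0]]]}}

```text
time: 31.45
ee_pos: [0.5119, 0.0192, 0.161]
eef_rot: [-0.338, 0.941, 0.0, -0.001]
ft_force: [0.2, -0.4, -0.5]
width: 0.0466
grip_force: 25.0
```

Call:
{"op": "drive_tool", "data": {"moves": [[[-0.0257,0.0198,0,0,0,0,0],[-0.0257,0.0198,0,0,0,0,0],[-0.0257,0.0198,0,0,0,0,0],[-0.0257,0.0198,0,0,0,0,0],[-0.0257,0.0198,0,0,0,0,0],[-0.0257,0.0198,0,0,0,0,0],[-0.0257,0.0198,0,0,0,0,0],[-0.0257,0.0198,0,0,0,0,0],[0,0,0,0,0,0,0],[0,0,0,0,0,0,0]]]}}

```text
time: 32.45
ee_pos: [0.5711, 0.2722, 0.1606]
eef_rot: [-0.336, 0.942, -0.0, -0.001]
ft_force: [-0.3, -0.8, -1.7]
width: 0.0465
grip_force: 25.0
```

Call:
{"op": "drive_tool", "data": {"moves": [[[0,0,0.02,0,0,0,0],[0,0,0.02,0,0,0,0],[0,0,0.015,0,0,0,0],[0,0,0.006,0,0,0,0],[0,0,0.003,0,0,0,0],[0,0,0.003,0,0,0,0],[0,0,0.003,0,0,0,0],[0,0,0.003,0,0,0,0],[0,0,0,0,0,0,0],[0,0,0,0,0,0,0]]]}}

```text
time: 33.45
ee_pos: [0.5723, 0.272, 0.09]
eef_rot: [-0.335, 0.942, 0.0, 0.001]
ft_force: [-2.3, -1.8, 7.1]
width: 0.0464
grip_force: 25.0
```

```bash
python3 held.py gel_mid
```

```text
t 33.45 tcp [0.5723 0.272  0.09  ] x [-0.775 -0.632] w 0.0464 F [-2.3 -1.8  7.1] g 25.0
s [(0.68, [289.4, 182.6])]
t [(0.54, [244.6, 161.4])]
w []
st [0.572 0.275 0.118] [-0.002  0.002 -0.028]
pad s 0.41 [0.557 0.264 0.086]
pad t 0.5 [0.574 0.27  0.086]
```

Call:
{"op": "drive_tool", "data": {"moves": [[[0,0,0.002,0,0,0,0],[0,0,0.002,0,0,0,0],[0,0,0,0,0,0,0],[0,0,0,0,0,0,0],[0,0,0,0,0,0,0]]]}}

```text
time: 34.4
ee_pos: [0.5732, 0.2725, 0.0887]
eef_rot: [-0.335, 0.942, 0.001, 0.002]
ft_force: [-8.7, -4.5, 26.6]
width: 0.0461
grip_force: 25.0
```

Call:
{"op": "drive_tool", "data": {"moves": [[[0,0,0,0,0,0,0],[0,0,0,0,0,0,0],[0,0,0,0,0,0,0],[0,0,0,0,0,0,0],[0,0,0,0,0,0,0],[0,0,0,0,0,0,0],[0,0,0,0,0,0,0],[0,0,0,0,0,0,0],[0,0,0,0,0,0,0],[0,0,0,0,0,0,0]]]}}

```text
time: 35.4
ee_pos: [0.5732, 0.2725, 0.0887]
eef_rot: [-0.335, 0.942, 0.001, 0.002]
ft_force: [-8.5, -5.3, 27.3]
width: 0.0463
grip_force: 25.0
```

Call:
{"op": "drive_tool", "data": {"moves": [[[0,0,0,0,0,0,0],[0,0,0,0,0,0,0],[0,0,0,0,0,0,0],[0,0,0,0,0,0,0],[0,0,0,0,0,0,0],[0,0,0,0,0,0,0],[0,0,0,0,0,0,0],[0,0,0,0,0,0,0],[0,0,0,0,0,0,0],[0,0,0,0,0,0,0]]]}}

```text
time: 36.4
ee_pos: [0.5732, 0.2725, 0.0887]
eef_rot: [-0.335, 0.942, 0.001, 0.002]
ft_force: [-8.6, -4.6, 27.2]
width: 0.0469
grip_force: 25.0
```

Call:
{"op": "drive_tool", "data": {"moves": [[[0,0,-0.03,0,0,0,0],[0,0,-0.03,0,0,0,0],[0.006,0.0296,0,0,0,0,0],[0.006,0.0296,0,0,0,0,0],[0.006,0.0296,0,0,0,0,0],[0.006,0.0296,0,0,0,0,0],[0.006,0.0296,0,0,0,0,0],[0.006,0.0296,0,0,0,0,0],[0,0,0,0,0,0,0],[0,0,0,0,0,0,0]]]}}

```text
time: 37.4
ee_pos: [0.4312, 0.3875, 0.1449]
eef_rot: [-0.336, 0.942, 0.0, 0.0]
ft_force: [-0.3, -0.2, -2.0]
width: 0.0468
grip_force: 25.0
```

Call:
{"op": "drive_tool", "data": {"moves": [[[0,0,0.03,0,0,0,0],[0,0,0.03,0,0,0,0],[0,0,0.03,0,0,0,0],[0,0,0.02,0,0,0,0],[0,0,0.006,0,0,0,0],[0,0,0.003,0,0,0,0],[0,0,0,0,0,0,0],[0,0,0,0,0,0,0]]]}}

```text
time: 38.2
ee_pos: [0.4323, 0.3874, 0.0268]
eef_rot: [-0.335, 0.942, 0.0, 0.001]
ft_force: [0.6, 0.3, -0.2]
width: 0.0462
grip_force: 25.0
```

Call:
{"op": "drive_tool", "data": {"moves": [[[0,0,0.005,0,0,0,0],[0,0,0.004,0,0,0,0],[0,0,0.003,0,0,0,0],[0,0,0.0,0,0,0,0],[0,0,0.0,0,0,0,0]]]}}

```text
time: 38.7
ee_pos: [0.4314, 0.387, 0.0135]
eef_rot: [-0.335, 0.942, 0.0, 0.0]
ft_force: [-0.1, -0.5, -0.5]
width: 0.0464
grip_force: 25.0
```

Call:
{"op": "drive_tool", "data": {"moves": [[[0,0,0.001,0,0,0,0],[0,0,0.001,0,0,0,0],[0,0,0.0,0,0,0,0],[0,0,0.0,0,0,0,0]]]}}

```text
time: 39.1
ee_pos: [0.4314, 0.387, 0.0132]
eef_rot: [-0.335, 0.942, 0.0, -0.0]
ft_force: [-7.4, -5.5, 20.8]
width: 0.0467
grip_force: 25.0
```

Call:
{"op": "drive_tool", "data": {"moves": [[[0,0,-0.001,0,0,0,0],[0,0,0,0,0,0,0.65],[0,0,0,0,0,0,0.65],[0,0,0,0,0,0,0.65],[0,0,-0.015,0,0,0,0.65],[0,0,-0.035,0,0,0,0.65],[0,0,-0.035,0,0,0,0.65],[0,0,-0.035,0,0,0,0.65],[0,0,-0.035,0,0,0,0.65],[0,0,-0.035,0,0,0,0.65]]]}}

```text
time: 40.1
ee_pos: [0.4314, 0.3867, 0.2053]
eef_rot: [-0.335, 0.942, 0.0, 0.0]
ft_force: [-0.4, 0.6, -0.4]
width: 0.0565
grip_force: 0.0
```

Call:
{"op": "drive_tool", "data": {"moves": [[[0.0007,-0.0337,0,0,0,0,0.85],[0.0007,-0.0337,0,0,0,0,0.85],[0.0007,-0.0337,0,0,0,0,0.85],[0.0007,-0.0337,0,0,0,0,0.85],[0.0007,-0.0337,0,0,0,0,0.85],[0.0007,-0.0337,0,0,0,0,0.85],[0.0007,-0.0337,0,0,0,0,0.85],[0.0007,-0.0337,0,0,0,0,0.85],[0.0007,-0.0337,0,0,0,0,0.85],[0.0007,-0.0337,0,0,0,0,0.85]]]}}

```text
time: 41.1
ee_pos: [0.6397, 0.1202, 0.2037]
eef_rot: [-0.336, 0.942, 0.0, 0.0]
ft_force: [0.4, -0.2, 0.4]
width: 0.0744
grip_force: 0.0
```

Call:
{"op": "drive_tool", "data": {"moves": [[[0,0,0.03,0,0,0,0.9],[0,0,0.03,0,0,0,0.9],[0,0,0.02,0,0,0,0.9],[0,0,0,0,0,0,0.9],[0,0,0,0,0,0,0.9]]]}}

```text
time: 41.6
ee_pos: [0.6393, 0.1214, 0.1238]
eef_rot: [-0.335, 0.942, 0.0, 0.0]
ft_force: [-0.8, 0.8, 0.1]
width: 0.0781
grip_force: 0.0
```

```bash
python3 look.py g wrist,top,scene glue_mid,paste_mid,gel_mid,dropper_mid
```

```text
t 41.6 tcp [0.6393 0.1214 0.1238] x [-0.775 -0.632] w 0.0781 F [-0.8  0.8  0.1] g 0.0
wrist dropper_mid 0.24 [412. 199.] [0.555 0.225] tool dxyz [0.    0.134 0.072]
top glue_mid 0.54 [302. 140.] [0.633 0.115] tool dxyz [ 0.009 -0.001  0.088]
top glue_mid 0.38 [252. 178.] [0.54  0.262] tool dxyz [-0.012  0.172  0.088]
top paste_mid 0.85 [197. 210.] [0.475 0.419] tool dxyz [-0.061  0.334  0.102]
top gel_mid 0.6 [208. 224.] [0.432 0.392] tool dxyz [-0.011  0.341  0.095]
top dropper_mid 0.6 [269. 299.] [0.228 0.257] tool dxyz [0.233 0.365 0.072]
top dropper_mid 0.52 [325. 205.] [0.443 0.085] tool dxyz [0.175 0.096 0.072]
scene glue_mid 0.75 [342. 232.] [0.636 0.116] tool dxyz [ 0.007 -0.002  0.088]
scene glue_mid 0.5 [354. 220.] [0.703 0.148] tool dxyz [-0.066 -0.019  0.088]
scene paste_mid 0.5 [225. 200.] [0.467 0.43 ] tool dxyz [-0.061  0.348  0.102]
scene gel_mid 0.98 [223. 205.] [0.444 0.394] tool dxyz [-0.021  0.335  0.095]
scene dropper_mid 0.89 [282. 258.] [0.434 0.083] tool dxyz [0.184 0.1   0.072]
scene dropper_mid 0.77 [165. 240.] [0.236 0.272] tool dxyz [0.218 0.371 0.072]
```

View pics/gscene.png

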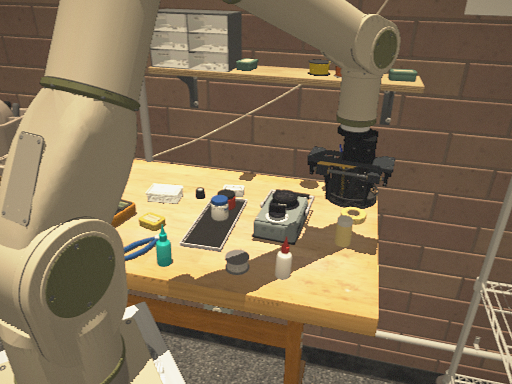

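Call:
{"op": "drive_tool", "data": {"moves": [[[0.004,-0.001,0.025,0,0,0,0.9],[0,0,0.03,0,0,0,0.9],[0,0,0.03,0,0,0,0.9],[0,0,0.012,0,0,0,0.9],[0,0,0.006,0,0,0,0.9],[0,0,0,0,0,0,0],[0,0,0,0,0,0,0],[0,0,0,0,0,0,0],[0,0,0,0,0,0,0],[0,0,0,0,0,0,0]]]}}

```text
time: 43.35
ee_pos: [0.6369, 0.1182, 0.0201]
eef_rot: [-0.335, 0.942, 0.0, 0.0]
ft_force: [-0.2, 0.3, 0.5]
width: 0.0462
grip_force: 0.0
```

Call:
{"op": "drive_tool", "data": {"moves": [[[0,0,0,0,0,0,0],[0,0,0,0,0,0,0],[0,0,-0.01,0,0,0,0],[0,0,-0.025,0,0,0,0],[0,0,-0.03,0,0,0,0],[0,0,-0.03,0,0,0,0],[0,0,-0.03,0,0,0,0],[0,0,-0.025,0,0,0,0],[0,0,0,0,0,0,0],[0,0,0,0,0,0,0]]]}}

```text
time: 44.35
ee_pos: [0.6367, 0.118, 0.1702]
eef_rot: [-0.335, 0.942, 0.0, 0.001]
ft_force: [0.7, 0.2, -0.8]
width: 0.0387
grip_force: 25.0
```

```bash
python3 held.py glue_mid
```

```text
t 44.35 tcp [0.6367 0.118  0.1702] x [-0.775 -0.632] w 0.0387 F [ 0.7  0.2 -0.8] g 25.0
s [(0.71, [348.9, 178.6])]
t []
w []
pad s 0.64 [0.598 0.28  0.086]
pad t 0.83 [0.577 0.264 0.086]
```

View pics/glue_midh.png

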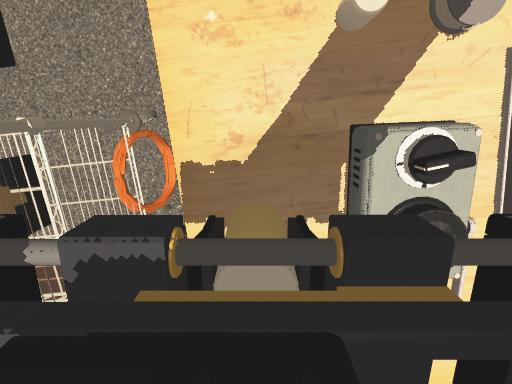

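Call:
{"op": "drive_tool", "data": {"moves": [[[-0.0078,0.0268,0,0,0,0,0],[-0.0078,0.0268,0,0,0,0,0],[-0.0078,0.0268,0,0,0,0,0],[-0.0078,0.0268,0,0,0,0,0],[-0.0078,0.0268,0,0,0,0,0],[-0.0078,0.0268,0,0,0,0,0],[0,0,0,0,0,0,0],[0,0,0,0,0,0,0]]]}}

```text
time: 45.6
ee_pos: [0.5709, 0.2727, 0.1694]
eef_rot: [-0.336, 0.942, -0.0, -0.0]
ft_force: [0.9, -0.7, -0.9]
width: 0.0386
grip_force: 25.0
```

Call:
{"op": "drive_tool", "data": {"moves": [[[0,0,0.02,0,0,0,0],[0,0,0.02,0,0,0,0],[0,0,0.017,0,0,0,0],[0,0,0.006,0,0,0,0],[0,0,0.003,0,0,0,0],[0,0,0.003,0,0,0,0],[0,0,0.003,0,0,0,0],[0,0,0.004,0,0,0,0],[0,0,0,0,0,0,0],[0,0,0,0,0,0,0]]]}}

```text
time: 46.6
ee_pos: [0.573, 0.2723, 0.0969]
eef_rot: [-0.335, 0.942, 0.0, 0.002]
ft_force: [-4.6, -4.0, 17.6]
width: 0.0384
grip_force: 25.0
```

```bash
python3 held.py glue_mid
```

```text
t 46.6 tcp [0.573  0.2723 0.0969] x [-0.775 -0.632] w 0.0384 F [-4.6 -4.  17.6] g 25.0
s [(0.61, [286.1, 183.3])]
t []
w []
pad s 0.52 [0.552 0.247 0.086]
pad t 0.56 [0.568 0.265 0.086]
pad w 0.68 [0.566 0.271 0.086]
```

Call:
{"op": "drive_tool", "data": {"moves": [[[0,0,0,0,0,0,0],[0,0,0,0,0,0,0],[0,0,0,0,0,0,0],[0,0,0,0,0,0,0],[0,0,0,0,0,0,0],[0,0,0,0,0,0,0],[0,0,0,0,0,0,0],[0,0,0,0,0,0,0],[0,0,0,0,0,0,0],[0,0,0,0,0,0,0]]]}}

```text
time: 48.05
ee_pos: [0.573, 0.2723, 0.0968]
eef_rot: [-0.335, 0.942, 0.0, 0.002]
ft_force: [-4.9, -4.0, 16.5]
width: 0.0384
grip_force: 25.0
```

Call:
{"op": "drive_tool", "data": {"moves": [[[0,0,0,0,0,0,0],[0,0,0,0,0,0,0],[0,0,0,0,0,0,0],[0,0,0,0,0,0,0],[0,0,0,0,0,0,0],[0,0,0,0,0,0,0],[0,0,0,0,0,0,0],[0,0,0,0,0,0,0],[0,0,0,0,0,0,0],[0,0,0,0,0,0,0]]]}}

```text
time: 49.05
ee_pos: [0.573, 0.2723, 0.0969]
eef_rot: [-0.335, 0.942, 0.0, 0.002]
ft_force: [-5.0, -4.3, 17.0]
width: 0.0386
grip_force: 25.0
```

Call:
{"op": "drive_tool", "data": {"moves": [[[0,0,-0.03,0,0,0,0],[0,0,-0.025,0,0,0,0],[0.0157,0.028,0,0,0,0,0],[0.0157,0.028,0,0,0,0,0],[0.0157,0.028,0,0,0,0,0],[0.0157,0.028,0,0,0,0,0],[0.0157,0.028,0,0,0,0,0],[0.0157,0.028,0,0,0,0,0],[0,0,0,0,0,0,0],[0,0,0,0,0,0,0]]]}}

```text
time: 50.05
ee_pos: [0.3922, 0.3434, 0.1493]
eef_rot: [-0.336, 0.942, 0.0, 0.001]
ft_force: [1.2, -0.9, -0.5]
width: 0.0384
grip_force: 25.0
```

Call:
{"op": "drive_tool", "data": {"moves": [[[0,0,0.03,0,0,0,0],[0,0,0.03,0,0,0,0],[0,0,0.03,0,0,0,0],[0,0,0.018,0,0,0,0],[0,0,0.006,0,0,0,0],[0,0,0.003,0,0,0,0],[0,0,0,0,0,0,0],[0,0,0,0,0,0,0],[0,0,0,0,0,0,0]]]}}

```text
time: 50.95
ee_pos: [0.3925, 0.3433, 0.0325]
eef_rot: [-0.335, 0.942, 0.0, 0.001]
ft_force: [-0.7, 0.3, -0.0]
width: 0.0383
grip_force: 25.0
```

Call:
{"op": "drive_tool", "data": {"moves": [[[0,0,0.005,0,0,0,0],[0,0,0.003,0,0,0,0],[0,0,0.001,0,0,0,0],[0,0,0.0005,0,0,0,0],[0,0,0.0,0,0,0,0]]]}}

```text
time: 51.45
ee_pos: [0.392, 0.3428, 0.022]
eef_rot: [-0.335, 0.942, -0.0, -0.0]
ft_force: [-0.1, -0.0, -0.2]
width: 0.0383
grip_force: 25.0
```

Call:
{"op": "drive_tool", "data": {"moves": [[[0,0,0.0008,0,0,0,0],[0,0,0,0,0,0,0.6],[0,0,0,0,0,0,0.6],[0,0,0,0,0,0,0.6],[0,0,-0.015,0,0,0,0.6],[0,0,-0.035,0,0,0,0.6],[0,0,-0.035,0,0,0,0.6],[0,0,-0.035,0,0,0,0.6],[0,0,-0.035,0,0,0,0.6],[0,0,-0.025,0,0,0,0.6]]]}}

```text
time: 52.45
ee_pos: [0.3924, 0.3432, 0.2037]
eef_rot: [-0.335, 0.942, 0.001, 0.001]
ft_force: [-0.0, 0.4, -0.5]
width: 0.0521
grip_force: 0.0
```

Call:
{"op": "drive_tool", "data": {"moves": [[[0.0141,-0.0254,0,0,0,0,0.8],[0.0141,-0.0254,0,0,0,0,0.8],[0.0141,-0.0254,0,0,0,0,0.8],[0.0141,-0.0254,0,0,0,0,0.8],[0.0141,-0.0254,0,0,0,0,0.8],[0.0141,-0.0254,0,0,0,0,0.8],[0.0141,-0.0254,0,0,0,0,0.8],[0.0141,-0.0254,0,0,0,0,0.8],[0.0141,-0.0254,0,0,0,0,0.8],[0,0,0,0,0,0,0.8]]]}}

```text
time: 53.45
ee_pos: [0.4387, 0.0818, 0.2014]
eef_rot: [-0.333, 0.943, -0.0, 0.0]
ft_force: [0.0, 1.3, 0.2]
width: 0.0695
grip_force: 0.0
```

```bash
python3 look.py i wrist,top,scene dropper_mid,glue_mid
```

```text
t 53.45 tcp [0.4387 0.0818 0.2014] x [-0.778 -0.628] w 0.0695 F [0.  1.3 0.2] g 0.0
wrist dropper_mid 0.64 [508. 136.] [0.231 0.262] tool dxyz [0.049 0.271 0.149]
wrist dropper_mid 0.59 [259. 183.] [0.439 0.086] tool dxyz [-0.003  0.003  0.149]
top dropper_mid 0.68 [271. 300.] [0.225 0.251] tool dxyz [0.06  0.266 0.149]
top glue_mid 0.45 [226. 239.] [0.389 0.349] tool dxyz [-0.129  0.239  0.165]
scene dropper_mid 0.95 [282. 259.] [0.431 0.078] tool dxyz [0.008 0.002 0.149]
scene dropper_mid 0.61 [165. 240.] [0.237 0.274] tool dxyz [0.036 0.276 0.149]
scene glue_mid 0.31 [219. 221.] [0.393 0.313] tool dxyz [-0.109  0.209  0.165]
```

View pics/iwrist.png

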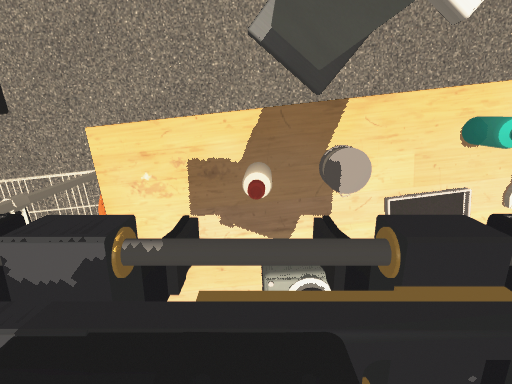

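Call:
{"op": "drive_tool", "data": {"moves": [[[0.001,0.003,0.03,0,0,0,0.8],[0,0,0.03,0,0,0,0.8],[0,0,0.03,0,0,0,0.8],[0,0,0.03,0,0,0,0.8],[0,0,0.025,0,0,0,0.8],[0,0,0.012,0,0,0,0.8],[0,0,0.006,0,0,0,0.8],[0,0,0,0,0,0,0.8],[0,0,0,0,0,0,0],[0,0,0,0,0,0,0]]]}}

```text
time: 54.9
ee_pos: [0.4362, 0.0875, 0.0392]
eef_rot: [-0.335, 0.942, 0.0, 0.001]
ft_force: [-0.2, 0.5, -0.7]
width: 0.0606
grip_force: 0.0
```

Call:
{"op": "drive_tool", "data": {"moves": [[[0,0,0,0,0,0,0],[0,0,0,0,0,0,0],[0,0,0,0,0,0,0],[0,0,0,0,0,0,0],[0,0,0,0,0,0,0]]]}}

```text
time: 55.4
ee_pos: [0.4356, 0.0873, 0.0383]
eef_rot: [-0.335, 0.942, 0.0, 0.0]
ft_force: [0.1, 0.7, 2.0]
width: 0.0328
grip_force: 24.8
```

Call:
{"op": "drive_tool", "data": {"moves": [[[0,0,-0.015,0,0,0,0],[0,0,-0.025,0,0,0,0],[0,0,-0.03,0,0,0,0],[0,0,-0.03,0,0,0,0],[0,0,-0.03,0,0,0,0],[0,0,-0.02,0,0,0,0],[0,0,0,0,0,0,0],[0,0,0,0,0,0,0]]]}}

```text
time: 56.2
ee_pos: [0.4354, 0.0872, 0.1879]
eef_rot: [-0.336, 0.942, 0.0, 0.0]
ft_force: [0.8, 0.1, -0.2]
width: 0.0329
grip_force: 24.8
```

```bash
python3 held.py dropper_mid
```

```text
t 56.2 tcp [0.4354 0.0872 0.1879] x [-0.775 -0.632] w 0.0329 F [ 0.8  0.1 -0.2] g 24.8
s [(0.84, [165.1, 244.1]), (0.76, [281.9, 194.6])]
t [(0.65, [268.8, 299.0])]
w [(0.67, [258.8, 244.7])]
st [0.229 0.257 0.053] [0.053 0.261 0.135]
sw [0.3   0.079 0.211] [ 0.11   0.079 -0.023]
pad t 0.64 [0.567 0.264 0.086]
```

Call:
{"op": "drive_tool", "data": {"moves": [[[-0.0278,0.0072,0,0,0,0,0],[-0.0278,0.0072,0,0,0,0,0],[-0.0278,0.0072,0,0,0,0,0],[-0.0278,0.0072,0,0,0,0,0],[-0.0278,0.0072,0,0,0,0,0],[-0.0278,0.0072,0,0,0,0,0],[-0.0278,0.0072,0,0,0,0,0],[-0.0278,0.0072,0,0,0,0,0],[0,0,0,0,0,0,0],[0,0,0,0,0,0,0]]]}}

```text
time: 57.65
ee_pos: [0.5713, 0.2723, 0.1875]
eef_rot: [-0.336, 0.942, -0.0, -0.001]
ft_force: [0.3, 0.1, -0.1]
width: 0.0329
grip_force: 24.8
```

```bash
python3 - <<'E'
from h import *
s=r.read_state(); p=np.array(s["ee_pos"]); print(p)
c,im=shot("scene","j.png"); w,iw=shot("wrist","jw.png"); f=r.place_of("scene","dropper_mid"); g=r.place_of("wrist","dropper_mid"); print(f,g)
M=R.from_quat(s["eef_rot"]).as_matrix()
for a in f:
  for b in g[:2]: e=tri(c,a["at"],w,b["at"]); print(e.round(3),((e-p)@M).round(3))
cv2.imwrite("pics/jc.png",cv2.resize(im[120:260,200:360],(640,560))[:,:,::-1])
E
```

```text
[0.57133756 0.2723411  0.18747739]
[{'at': [287.3, 155.1], 'conf': 0.93}, {'at': [223.1, 205.1], 'conf': 0.71}, {'at': [164.0, 241.3], 'conf': 0.58}, {'at': [275.9, 208.1], 'conf': 0.3}] [{'at': [259.3, 241.5], 'conf': 0.83}]
[0.57  0.274 0.198] [-0.     0.002 -0.01 ]
[0.518 0.334 0.071] [0.002 0.081 0.116]
[0.419 0.302 0.08 ] [0.099 0.12  0.107]
[0.616 0.343 0.002] [-0.08   0.027  0.185]
```

View pics/jc.png

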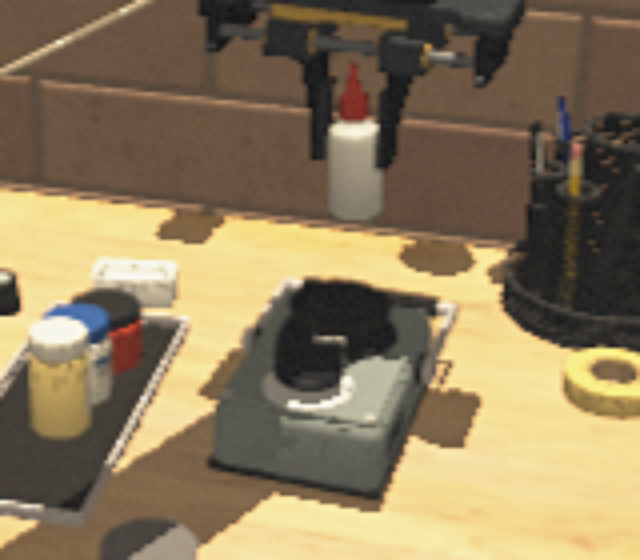

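Bottle is held upright over the pad, centred in the grip. The three pots stand in the tray and the handle is back. Pressing now.

Call:
{"op": "drive_tool", "data": {"moves": [[[0,0,0.02,0,0,0,0],[0,0,0.02,0,0,0,0],[0,0,0.017,0,0,0,0],[0,0,0.006,0,0,0,0],[0,0,0.003,0,0,0,0],[0,0,0.003,0,0,0,0],[0,0,0.003,0,0,0,0],[0,0,0.004,0,0,0,0],[0,0,0,0,0,0,0],[0,0,0,0,0,0,0]]]}}

```text
time: 58.85
ee_pos: [0.5737, 0.2718, 0.1151]
eef_rot: [-0.335, 0.942, -0.0, 0.002]
ft_force: [-1.0, -3.2, 12.0]
width: 0.0329
grip_force: 25.0
```

Call:
{"op": "drive_tool", "data": {"moves": [[[0,0,0.0015,0,0,0,0],[0,0,0,0,0,0,0],[0,0,0,0,0,0,0],[0,0,0,0,0,0,0],[0,0,0,0,0,0,0],[0,0,0,0,0,0,0],[0,0,0,0,0,0,0],[0,0,0,0,0,0,0],[0,0,0,0,0,0,0],[0,0,0,0,0,0,0]]]}}

```text
time: 59.85
ee_pos: [0.5743, 0.2719, 0.1148]
eef_rot: [-0.335, 0.942, 0.0, 0.003]
ft_force: [-1.5, -5.3, 19.8]
width: 0.0328
grip_force: 25.0
```

Call:
{"op": "drive_tool", "data": {"moves": [[[0,0,0,0,0,0,0],[0,0,0,0,0,0,0],[0,0,0,0,0,0,0],[0,0,0,0,0,0,0],[0,0,0,0,0,0,0],[0,0,0,0,0,0,0],[0,0,0,0,0,0,0],[0,0,0,0,0,0,0],[0,0,0,0,0,0,0],[0,0,0,0,0,0,0]]]}}

```text
time: 60.85
ee_pos: [0.5743, 0.2719, 0.1148]
eef_rot: [-0.335, 0.942, 0.0, 0.003]
ft_force: [-1.8, -4.5, 19.9]
width: 0.0325
grip_force: 25.0
```

Call:
{"op": "drive_tool", "data": {"moves": [[[0,0,-0.03,0,0,0,0],[0,0,-0.03,0,0,0,0],[0.022,0.0229,0,0,0,0,0],[0.022,0.0229,0,0,0,0,0],[0.022,0.0229,0,0,0,0,0],[0.022,0.0229,0,0,0,0,0],[0.022,0.0229,0,0,0,0,0],[0.022,0.0229,0,0,0,0,0],[0.022,0.0229,0,0,0,0,0],[0,0,0,0,0,0,0]]]}}

```text
time: 61.85
ee_pos: [0.3477, 0.3005, 0.1714]
eef_rot: [-0.337, 0.941, 0.001, 0.0]
ft_force: [0.6, -0.0, 0.3]
width: 0.0324
grip_force: 25.0
```

Call:
{"op": "drive_tool", "data": {"moves": [[[0,0,0,0,0,0,0],[0,0,0.03,0,0,0,0],[0,0,0.03,0,0,0,0],[0,0,0.03,0,0,0,0],[0,0,0.018,0,0,0,0],[0,0,0.006,0,0,0,0],[0,0,0.003,0,0,0,0],[0,0,0,0,0,0,0],[0,0,0,0,0,0,0]]]}}

```text
time: 62.75
ee_pos: [0.3515, 0.2998, 0.0547]
eef_rot: [-0.335, 0.942, 0.0, 0.001]
ft_force: [-0.5, 0.1, -1.0]
width: 0.0327
grip_force: 25.0
```

Call:
{"op": "drive_tool", "data": {"moves": [[[0,0,0.006,0,0,0,0],[0,0,0.004,0,0,0,0],[0,0,0.002,0,0,0,0],[0,0,0.0005,0,0,0,0],[0,0,0,0,0,0,0]]]}}

```text
time: 63.25
ee_pos: [0.3508, 0.2992, 0.0412]
eef_rot: [-0.335, 0.942, -0.0, -0.0]
ft_force: [0.1, 0.1, -1.9]
width: 0.0328
grip_force: 25.0
```

```bash
python3 look.py k wrist,scene dropper_mid
```

```text
t 63.25 tcp [0.3508 0.2992 0.0412] x [-0.775 -0.632] w 0.0328 F [ 0.1  0.1 -1.9] g 25.0
wrist dropper_mid 0.96 [258. 244.] [0.352 0.302] tool dxyz [-0.003  0.001 -0.011]
wrist dropper_mid 0.55 [354.   3.] [0.229 0.258] tool dxyz [ 0.121  0.045 -0.011]
scene dropper_mid 0.85 [205. 224.] [0.347 0.295] tool dxyz [ 0.006 -0.001 -0.011]
scene dropper_mid 0.69 [166. 240.] [0.239 0.271] tool dxyz [ 0.104  0.049 -0.011]
```

View pics/kwrist.png

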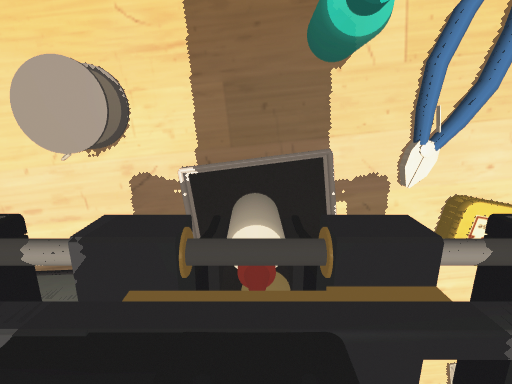

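Call:
{"op": "drive_tool", "data": {"moves": [[[0,0,0.001,0,0,0,0],[0,0,0.0005,0,0,0,0],[0,0,0.0,0,0,0,0],[0,0,0,0,0,0,0]]]}}

```text
time: 63.85
ee_pos: [0.3508, 0.2993, 0.0397]
eef_rot: [-0.335, 0.942, 0.0, -0.0]
ft_force: [-0.5, -0.4, -0.7]
width: 0.0326
grip_force: 25.0
```

Call:
{"op": "drive_tool", "data": {"moves": [[[0,0,0.001,0,0,0,0],[0,0,0.0005,0,0,0,0],[0,0,0.0,0,0,0,0],[0,0,0,0,0,0,0]]]}}

```text
time: 64.25
ee_pos: [0.3514, 0.2998, 0.0394]
eef_rot: [-0.335, 0.942, 0.0, 0.001]
ft_force: [-1.4, -3.5, 13.3]
width: 0.0323
grip_force: 25.0
```

Call:
{"op": "drive_tool", "data": {"moves": [[[0,0,-0.0005,0,0,0,0],[0,0,0,0,0,0,0.55],[0,0,0,0,0,0,0.55],[0,0,0,0,0,0,0.55],[0,0,-0.015,0,0,0,0.55],[0,0,-0.03,0,0,0,0.55],[0,0,-0.035,0,0,0,0.55],[0,0,-0.035,0,0,0,0.55],[0,0,-0.035,0,0,0,0.55],[0,0,-0.025,0,0,0,0.55]]]}}

```text
time: 65.25
ee_pos: [0.3511, 0.2995, 0.216]
eef_rot: [-0.335, 0.942, 0.001, 0.001]
ft_force: [0.1, 0.6, 0.3]
width: 0.0479
grip_force: 0.0
```

Call:
{"op": "drive_tool", "data": {"moves": [[[-0.0108,-0.0229,0,0,0,0,0.6],[-0.0108,-0.0229,0,0,0,0,0.6],[-0.0108,-0.0229,0,0,0,0,0.6],[-0.0108,-0.0229,0,0,0,0,0.6],[-0.0108,-0.0229,0,0,0,0,0.6],[-0.0108,-0.0229,0,0,0,0,0.6],[-0.0108,-0.0229,0,0,0,0,0.6]]]}}

```text
time: 65.95
ee_pos: [0.5115, 0.2223, 0.2135]
eef_rot: [-0.336, 0.942, -0.0, -0.0]
ft_force: [0.5, 0.8, 0.6]
width: 0.0524
grip_force: 0.0
```

Call:
{"op": "drive_tool", "data": {"moves": [[[0,0,0,0,0,0.143,0.6],[0,0,0,0,0,0.143,0.6],[0,0,0,0,0,0.143,0.6],[0,0,0,0,0,0.143,0.6],[0,0,0,0,0,0.143,0.6],[0,0,0,0,0,0.143,0.6],[0,0,0,0,0,0.143,0.6],[0,0,0,0,0,0.143,0.6],[0,0,0,0,0,0.143,0.6],[0,0,0,0,0,0.143,0.6]]]}}

```text
time: 66.95
ee_pos: [0.5105, 0.2228, 0.2135]
eef_rot: [0.367, 0.93, -0.0, -0.0]
ft_force: [-0.8, 0.2, 0.2]
width: 0.0522
grip_force: 0.0
```

```bash
python3 look.py l wrist,top,scene dropper_mid,glue_mid,gel_mid,paste_mid,knob_grip; python3 -c "
import cv2
a=cv2.imread('pics/lscene.png')[160:280,140:340];cv2.imwrite('pics/lc.png',cv2.resize(a,(800,480)))"
```

```text
t 66.95 tcp [0.5105 0.2228 0.2135] x [-0.731  0.683] w 0.0522 F [-0.8  0.2  0.2] g 0.0
wrist dropper_mid 0.59 [205.  15.] [0.353 0.299] tool dxyz [ 0.167 -0.052  0.162]
wrist glue_mid 0.85 [269.  16.] [0.395 0.349] tool dxyz [0.171 0.013 0.177]
wrist glue_mid 0.38 [146. 117.] [0.375 0.175] tool dxyz [ 0.066 -0.127  0.178]
wrist gel_mid 0.71 [308.  19.] [0.425 0.381] tool dxyz [0.17  0.057 0.184]
wrist paste_mid 0.55 [352.  27.] [0.463 0.413] tool dxyz [0.165 0.107 0.191]
wrist paste_mid 0.32 [307.  21.] [0.425 0.38 ] tool dxyz [0.17  0.056 0.191]
wrist knob_grip 0.76 [256. 185.] [0.511 0.222] tool dxyz [-0.001  0.     0.123]
top dropper_mid 0.45 [247. 253.] [0.346 0.297] tool dxyz [ 0.171 -0.058  0.162]
top dropper_mid 0.44 [268. 302.] [0.221 0.259] tool dxyz [ 0.236 -0.171  0.162]
top glue_mid 0.52 [248. 170.] [0.566 0.271] tool dxyz [-0.008  0.073  0.177]
top glue_mid 0.49 [250. 161.] [0.59  0.264] tool dxyz [-0.029  0.085  0.177]
top gel_mid 0.84 [210. 228.] [0.423 0.387] tool dxyz [0.176 0.061 0.184]
top gel_mid 0.17 [264. 184.] [0.522 0.234] tool dxyz [-0.001  0.016  0.184]
top paste_mid 0.76 [200. 213.] [0.465 0.411] tool dxyz [0.162 0.107 0.191]
top knob_grip 0.54 [266. 187.] [0.502 0.232] tool dxyz [0.013 0.001 0.123]
scene dropper_mid 0.96 [166. 240.] [0.239 0.273] tool dxyz [ 0.232 -0.149  0.162]
scene dropper_mid 0.25 [284. 227.] [0.507 0.186] tool dxyz [-0.023 -0.029  0.161]
scene glue_mid 0.83 [214. 213.] [0.399 0.356] tool dxyz [0.172 0.021 0.177]
scene gel_mid 0.69 [222. 209.] [0.431 0.379] tool dxyz [0.164 0.06  0.184]
scene gel_mid 0.54 [282. 225.] [0.531 0.229] tool dxyz [-0.011  0.018  0.184]
scene paste_mid 0.69 [224. 204.] [0.455 0.415] tool dxyz [0.172 0.103 0.191]
scene knob_grip 0.79 [278. 207.] [0.511 0.223] tool dxyz [-0.     0.     0.123]
```

View pics/lc.png

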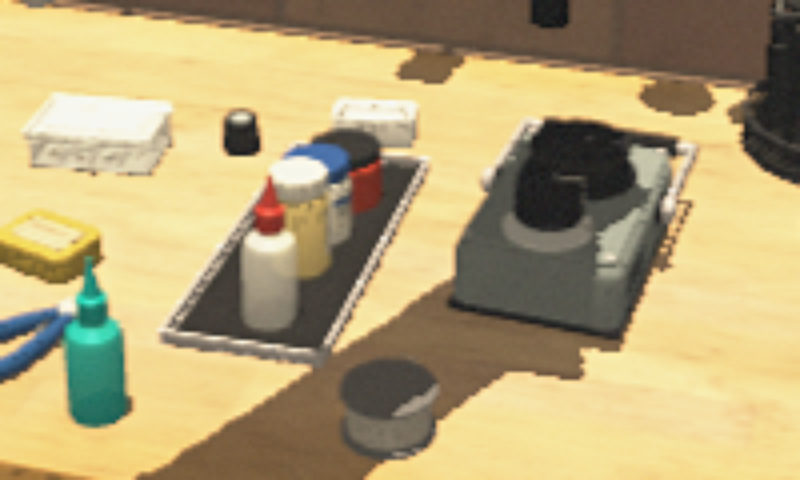

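Call:
{"op": "drive_tool", "data": {"squeeze": 30, "moves": [[[0,0,0.035,0,0,0,0.6],[0,0,0.035,0,0,0,0.6],[0,0,0.035,0,0,0,0.6],[0,0,0.017,0,0,0,0.6],[0,0,0.01,0,0,0,0.6],[0,0,0,0,0,0,0.3],[0,0,0,0,0,0,0],[0,0,0,0,0,0,0],[0,0,0,0,0,0,0],[0,0,0,0,0,0,0]]]}}

```text
time: 68.85
ee_pos: [0.511, 0.2231, 0.0824]
eef_rot: [0.364, 0.931, 0.001, 0.0]
ft_force: [0.4, -1.1, -0.2]
width: 0.0201
grip_force: 0.0
```

Call:
{"op": "drive_tool", "data": {"moves": [[[0,0,0,0,0,0,0],[0,0,0.002,0,0,0,0],[0,0,0.002,0,0,0,0],[0,0,0.002,0,0,0,0],[0,0,0.001,0,0,0,0],[0,0,0,0,0,0,0],[0,0,0,0,0,0,0]]]}}

```text
time: 69.55
ee_pos: [0.5109, 0.223, 0.0759]
eef_rot: [0.364, 0.931, 0.0, -0.0]
ft_force: [-6.5, -2.6, 17.6]
width: 0.013
grip_force: 29.5
```

Call:
{"op": "drive_tool", "data": {"moves": [[[0,0,0,0,0,-0.14,0],[0,0,0,0,0,-0.14,0],[0,0,0,0,0,-0.14,0],[0,0,0,0,0,-0.14,0],[0,0,0,0,0,-0.14,0],[0,0,0,0,0,-0.14,0],[0,0,0,0,0,-0.14,0],[0,0,0,0,0,-0.14,0],[0,0,0,0,0,-0.14,0],[0,0,0,0,0,-0.14,0]]]}}

```text
time: 70.55
ee_pos: [0.5108, 0.223, 0.0759]
eef_rot: [-0.324, 0.946, 0.0, 0.0]
ft_force: [-5.6, -1.8, 14.4]
width: 0.0128
grip_force: 29.9
```

Call:
{"op": "drive_tool", "data": {"moves": [[[0,0,0,0,0,-0.03,0],[0,0,0,0,0,-0.02,0],[0,0,0,0,0,0,0],[0,0,0,0,0,0,0.5],[0,0,0,0,0,0,0.5],[0,0,0,0,0,0,0.5],[0,0,0,0,0,0,0.5],[0,0,-0.03,0,0,0,0.6],[0,0,-0.03,0,0,0,0.6],[0,0,-0.03,0,0,0,0.6]]]}}

```text
time: 71.55
ee_pos: [0.5105, 0.2227, 0.1655]
eef_rot: [-0.345, 0.939, -0.0, -0.0]
ft_force: [-0.3, -0.3, -0.2]
width: 0.0511
grip_force: 0.0
```

Call:
{"op": "drive_tool", "data": {"moves": [[[0.02,0,-0.03,0,0,0,0.6],[0.02,-0.02,-0.01,0,0,0,0.6],[0,-0.02,0,0,0,0,0.6],[0,-0.02,0,0,0,0,0.6],[0,0,0,0,0,0,0.6],[0,0,0,0,0,0,0.6]]]}}

```text
time: 72.15
ee_pos: [0.5189, 0.1513, 0.2043]
eef_rot: [-0.344, 0.939, 0.0, -0.0]
ft_force: [0.2, -0.1, -0.6]
width: 0.0527
grip_force: 0.0
```

```bash
python3 look.py m scene,wrist,top paste_mid,gel_mid,knob_grip; python3 -c "
import cv2,numpy as np
a=cv2.imread('pics/mscene.png')[165:275,165:335];b=cv2.imread('pics/mwrist.png')[100:300,180:420]
cv2.imwrite('pics/mc.png',np.vstack([cv2.resize(a,(480,300)),cv2.resize(b,(480,300))]))"
```

```text
t 72.15 tcp [0.5189 0.1513 0.2043] x [-0.763 -0.647] w 0.0527 F [ 0.2 -0.1 -0.6] g 0.0
scene paste_mid 0.53 [224. 204.] [0.456 0.414] tool dxyz [-0.122  0.241  0.182]
scene gel_mid 0.74 [219. 207.] [0.43  0.393] tool dxyz [-0.089  0.242  0.175]
scene gel_mid 0.54 [285. 205.] [0.596 0.311] tool dxyz [-0.162  0.072  0.175]
scene knob_grip 0.66 [276. 207.] [0.505 0.224] tool dxyz [-0.036  0.064  0.114]
scene knob_grip 0.37 [223. 204.] [0.398 0.299] tool dxyz [-0.003  0.19   0.114]
wrist knob_grip 0.97 [313. 223.] [0.51  0.221] tool dxyz [-0.038  0.059  0.114]
wrist knob_grip 0.5 [428. 212.] [0.424 0.302] tool dxyz [-0.025  0.177  0.114]
top paste_mid 0.78 [202. 214.] [0.462 0.408] tool dxyz [-0.123  0.232  0.182]
top paste_mid 0.34 [219. 232.] [0.411 0.367] tool dxyz [-0.057  0.234  0.182]
top gel_mid 0.71 [211. 224.] [0.431 0.385] tool dxyz [-0.084  0.235  0.175]
top gel_mid 0.6 [217. 231.] [0.413 0.371] tool dxyz [-0.061  0.237  0.175]
top knob_grip 0.68 [268. 185.] [0.505 0.227] tool dxyz [-0.039  0.067  0.114]
top knob_grip 0.26 [252. 178.] [0.529 0.265] tool dxyz [-0.082  0.08   0.114]
```

View pics/mc.png

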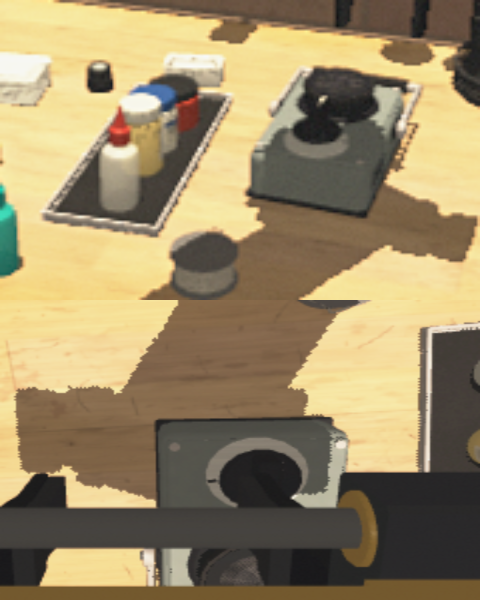

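```bash
python3 -c "
from bench import r
print(r.close_job())"
```

```text
the job is handed in; nothing more can be done
None
```

I handed the job in at about 72 s of the 210 s. All four pots were mixed in order and stand upright in the tray, the handle is laid back, and the knob is turned back to off; that it sprang out fully I judged only from the last picture, and the hand-in returned no verdict.

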